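# Build up the rotor on the torque check stand

### The job

Set up the rotor for its torque check: take the steel arbor out of its plywood block and seat it fully in the bore of the check stand, then stack on it, in this order, the dark spacer ring, the rotor (boss up) and the large nut, each threaded over the arbor and lying flat on the one below. The nut is only set down, not turned; leave the small nut, the extension bar, the punch and the mirror where they lie.

Things in the scene. Friction and masses are not known exactly. Their poses are not given: they have to be found in the camera images.
- arbor_mid (a point): Bright steel arbor, a plain upright pin 18 mm in diameter and 84 mm long; the point is its centre, 42 mm above its foot, z along its axis, up. The foot is chamfered (to 12 mm diameter over the last 5 mm), the nose tapers to 8 mm over the top 8 mm. Both ends differ only so; it already stands foot down. At the start it stands in the plywood block, foot 24 mm below the block's top, 60 mm showing. About 170 g.
- spacer_mid (a point): Dark steel spacer ring lying flat, 50 mm outside, 22 mm bore right through, 14 mm high; the point is its centre, 7 mm above its underside, z up.
- rotor_mid (a point): Aluminium rotor lying flat: a disc 90 mm in diameter and 8 mm thick with eight dark dots, and on its top a round boss 40 mm in diameter rising 18 mm more (26 mm in all), 22 mm bore right through. The point is on its axis, 13 mm above its underside, z up. Take it by the boss. About 350 g.
- nut_mid (a point): Large zinc-plated self-locking nut lying flat, hexagon 34 mm across flats (39 mm over corners) and 12 mm high, with a round collar 29 mm in diameter rising 4 mm on top (16 mm in all). Its 22 mm bore slips freely over the arbor. The point is its centre, 8 mm above its underside; z up, the x axis is square to one pair of flats (and every 60 degrees on).
- stand_bore (a point): Check stand, fixed: a grey base plate 110 mm square, 10 mm thick, carrying a bright steel block 80 mm square whose flat top is 40 mm above the table. The point is the centre of the bore's mouth in that top, z up. The bore is 19 mm in diameter, 26 mm deep with a flat bottom and a 2 mm chamfer at the mouth; the seated arbor stands 58 mm out of it.
- rack_hole (a point): Plywood holding block, fixed, 70 mm square and 30 mm high; the point is the centre of the mouth of its hole (20 mm in diameter, 24 mm deep) in its top, in which the arbor stands at the start; z up.
- small_nut_mid (a point): Small zinc-plated self-locking nut, 24 mm across flats, 13 mm high, too small for the arbor; the point is its centre. To be left alone.
- bar_mid (a point): Bright steel extension bar lying on the table, 230 mm long, 14 to 17 mm thick; the point is its middle, x along it. To be left alone.
- drift_mid (a point): Brass drift punch lying on the table, 150 mm long, 12 mm thick; the point is its middle, x along it. To be left alone.
- mirror_mid (a point): Yellow plastic inspection mirror lying flat, round head 52 mm in diameter on a handle 120 mm long, 10 mm thick; the point is about its middle, x from handle to head. To be left alone.

How it is judged:
By the outcome, as a careful person would: the job done as asked, in the order asked, and still so for the second after the job is handed in, with the robot touching nothing.
It also fails if it takes over 90 s, if anything falls off the work surface, if the arm or the gripper's body presses on something with over 40 N, if the wrist force passes 120 N, or if a joint passes its speed limit or range.

### The arm

A 7-joint arm with a two-finger parallel gripper is mounted at the origin on the work surface. World frame = base frame: x ahead of the robot, y to its left, z up, the work surface at z = 0. Lengths are in m, angles in rad, forces in N, time in s.
With the tool pointing down it reaches from about 0.35 to 0.9 m from the base axis. Payload 8.1 kg.
Tool frame: the origin (TCP) lies on the centre line of the jaws, within the pads' length; the fingertips stand arm.tip_extent ahead of it and the grasp point (between the pads) lies 3 mm ahead of it (arm.tip_extent is the distance from the TCP to the fingertips, in m); y points along the fingers, z is the direction in which the jaws open and shut, and the axes are right-handed (so a half turn about y gives the same grasp; the last joint's range is limited). The gripper opens to 92 mm and grips with 3 to 60 N. Pads are 19 mm wide; open, the fingers measure 130 mm over their backs; the gripper's body (75 mm by 190 mm) begins 47 mm behind the grasp point.
Start: joints at [1, 0.434, 0.025, 1.573, -0.012, 1.134, -0.075], TCP at [0.282, -0.558, 0.249] pointing down, gripper open.
Joint ranges: [-2.62, 2.62], [-0.44, 2.09], [-1.27, 1.32], [0.08, 2.57], [-1.32, 4.46], [0.12, 2], [-2.74, 2.74]. Speed limits (rad/s): [2.22, 2.22, 3.01, 3.01, 3.14, 3.14, 3.14].

### API

Orientations are given as a rotation vector (axis times angle).
In Python, from cell import observe, get_image, sign_off, boxes_of, place_of, arm gives the robot as it stands.
- The arm moves only by the tool arm_command, never from a script. Its argument "plan" is a list of rows, each a list of 2 entries, a list of its own where there are three numbers: the shift along the tool's x, y, z in m, then the turn, a rotation vector about the tool's x, y, z in degrees. In form: [[[tx, ty, tz], [ax, ay, az]], ...]. A call has 1 to 5 rows; each row is the pose to reach, as a shift and turn from the pose commanded when the call began, along the tool's axes at that moment; what a row does not reach only later rows make up. A row lasts 1/10 s, in which the tool goes at most 50 mm and 8.59 degrees, less where a joint would pass 70% of its speed; a pose out of reach is approached as far as the arm can. A call with a gripper value outside its range is refused whole. "fingers" is the closure, from -1 (fully open) to 1 (shut), set as the call begins (left out, the last holds). The fingers move at their own pace and stop on an object; "squeeze" is the grip in N (left out, the last holds). Time passes only in rows, so rows that repeat a pose let the fingers close. It gives the time, the measured TCP pose, the force and the opening at its end, in the units of the state.
- observe(): the state, without advancing time (a new reading comes with each control period).
- get_image(name): name is "scene" or "top"; returns a dict with "color" (384x512x3 uint8, red, green, blue), "camera_matrix" (3x3 intrinsics, pixels), "distortion" ([k1, k2, p1, p2, k3] as OpenCV has them; the pictures are not rectified), "world_to_cam" (4x4, takes a point from world to camera coordinates). Camera axes: x right, y up, looking along -z (the intrinsics and any distortion apply to the point x, -y, -z); pixel columns grow to the right and rows downward; lengths in m; the calibration is good to about 2 mm. A picture is of the moment at which its call begins. There is no depth.
- sign_off(): hands the job in, once; it reports no verdict.
Trained networks look in a picture, given as the dict that the camera call returned (one of the last four; its "shot" number tells which), for a name from the list of things; names that differ only in an ending like _2 or _b are one class to them, and where a whole thing is asked for, a point or a joint stands for the part that bears it (a point fixed in the world has none). Each returns a list of dicts, best first, with "confidence" (0 to 1); they miss things now and then, are a little off and sometimes report something else, mostly with a low value. They report only what shows in the picture. A call takes as long as a camera call.
- boxes_of(picture, thing): "point" ([column, row] in pixels, amid what is visible of it).
- place_of(picture, thing): "point" ([column, row] in pixels: a listed point, or the origin of a listed thing).
The state is a dict: "clock": time; "joints": joint angles; "dq": joint speeds; "joint_efforts": joint torques, N m; "position": TCP position; "ee_rot": TCP orientation; "force": force on the tool from outside, world axes, zero at the start; "ft_torque": the same for the moment, N m; "width": opening from 0.0 (shut) to 1.0 (fully open).
Only numpy, scipy, OpenCV 4.12 (cv2) and the standard library are available. Lean on these libraries where they do the work, as an engineer would, in place of code of your own. Each camera call takes 0.05 s, during which the arm holds its last target.

## Working session

There is one attempt and no reset: what is moved stays moved. The work goes in short steps, Python scripts to look and compute and a tool call to move; the robot and the scene stay as the last step left them, time stands still between calls to the robot, and variables do not carry over. Pictures are saved under pics/ and viewed, and the job is handed in when it is done.

Besides the shell and the picture viewer there is one more tool, called after "Call:" in YAML: its name, and indented under it one key for each argument. arm_command: Moves the arm, as the interface text tells. Its arguments: {"type":"object","properties":{"plan":{"type":"array","items":{"type":"array"}},"fingers":{"type":"number"},"squeeze":{"type":"number"}},"required":["plan"]}

```bash
ls; mkdir -p pics
python3 - <<'E'
from cell import observe, get_image, arm
import cv2
print(observe()); print([a for a in dir(arm) if a[0]!='_'], arm.tip_extent)
for n in ("scene","top"):
    p=get_image(n); cv2.imwrite(f"pics/{n}0.png",p["color"][:,:,::-1]); print(n,p["camera_matrix"],p["distortion"],p["world_to_cam"])
E
```

```text
pics
{'clock': 0.0, 'joints': array([ 1.00039659,  0.43520326,  0.02498031,  1.57411378, -0.01160348,
        1.13402343, -0.0751106 ]), 'dq': array([ 0.00120822,  0.00017506,  0.00030428, -0.00016947, -0.00028418,
        0.00085472,  0.00062573]), 'joint_efforts': array([-6.82403206e-04, -6.67861319e+01,  9.84687880e-01, -3.14456928e+01,
       -6.05695182e-02,  4.30466223e-02,  2.12839905e-04]), 'position': array([ 0.28155135, -0.55743614,  0.24795085]), 'ee_rot': array([-0.46770733,  1.96276287, -1.95969993]), 'force': array([-0.30012134,  0.06128806, -1.42340004]), 'ft_torque': array([ 0.0032655 , -0.02823998,  0.02596954]), 'width': 1.000765655605236}
['PlanningError', 'tip_extent'] 0.022
scene [[498.11463069   0.         263.52531814]
 [  0.         498.11463069 200.50281524]
 [  0.           0.           1.        ]] [-0.0480155  0.         0.         0.         0.       ] [[-0.56352648  0.82595911  0.01514764  0.35970403]
 [-0.48218087 -0.34375533  0.80581256  0.23343883]
 [ 0.67077531  0.44679282  0.59197691 -1.7831547 ]
 [ 0.          0.          0.          1.        ]]
top [[389.44329319   0.         257.40289015]
 [  0.         389.44329319 192.01683465]
 [  0.           0.           1.        ]] [-0.12489336  0.          0.          0.          0.        ] [[ 0.01798773 -0.99980983 -0.00753244  0.00733652]
 [ 0.99655033  0.01731761  0.08116368 -0.62443753]
 [-0.08101781 -0.0089664   0.99667232 -1.0702649 ]
 [ 0.          0.          0.          1.        ]]
```

View pics/scene0.png

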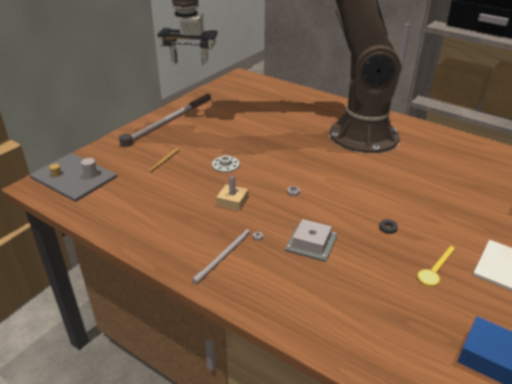

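View pics/top0.png

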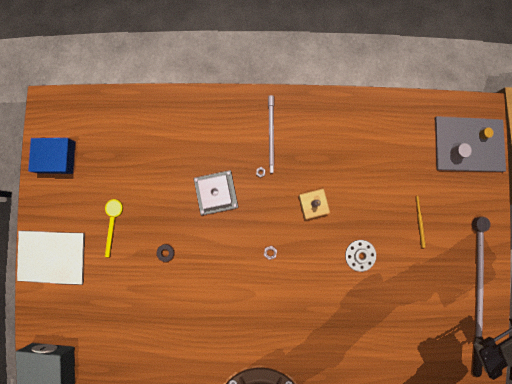

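```bash
cat > h.py <<'E'
import numpy as np, cv2
from cell import observe, get_image, boxes_of, place_of
from scipy.spatial.transform import Rotation as R
def ray(p,px):
    K=p["camera_matrix"];d=np.array(p["distortion"]);W=np.array(p["world_to_cam"])
    u=cv2.undistortPoints(np.array([[px]],float),K,d)[0,0]
    dc=np.array([u[0],-u[1],-1.]); Rm=W[:3,:3]; return -Rm.T@W[:3,3], Rm.T@dc
def atz(p,px,z):
    o,d=ray(p,px); return o+d*(z-o[2])/d[2]
def tri(rs):
    A=np.zeros((3,3));b=np.zeros(3)
    for o,d in rs:
        d=d/np.linalg.norm(d);M=np.eye(3)-np.outer(d,d);A+=M;b+=M@o
    return np.linalg.solve(A,b)
def proj(p,X):
    W=np.array(p["world_to_cam"]);c=W[:3,:3]@np.asarray(X,float)+W[:3,3]
    q=cv2.projectPoints(np.array([[c[0],-c[1],-c[2]]]),np.zeros(3),np.zeros(3),p["camera_matrix"],np.array(p["distortion"]))[0]
    return q[0,0]
def jaw(s=None):
    s=s or observe(); return R.from_rotvec(s["ee_rot"]).as_matrix()
E
python3 - <<'E'
from h import *
np.set_printoptions(precision=4,suppress=True)
Z=dict(arbor_mid=.048,spacer_mid=.007,rotor_mid=.013,nut_mid=.008,stand_bore=.04,rack_hole=.03,small_nut_mid=.0065,bar_mid=.008,drift_mid=.006,mirror_mid=.005)
P={n:get_image(n) for n in("scene","top")}
for t,z in Z.items():
    best={}
    for n,p in P.items():
        r=place_of(p,t)
        if r:
            best[n]=r[0]; print(t,n,[(np.round(q["point"],1).tolist(),round(q["confidence"],2)) for q in r[:2]],atz(p,r[0]["point"],z))
        else: print(t,n,'none')
    if len(best)==2: print('   tri',tri([ray(P[n],best[n]["point"]) for n in P]))
print(jaw())
p=P["top"]["color"]
cv2.imwrite("pics/topc.png",cv2.resize(p[150:280,140:390],None,fx=3.2,fy=3.2,interpolation=cv2.INTER_CUBIC)[:,:,::-1])
p=P["scene"]["color"]
cv2.imwrite("pics/scc.png",cv2.resize(p[140:260,200:410],None,fx=3.8,fy=3.8,interpolation=cv2.INTER_CUBIC)[:,:,::-1])
E
```

```text
arbor_mid scene [([228.8, 186.3], 0.56)] [ 0.59   -0.1544  0.048 ]
arbor_mid top [([318.9, 204.4], 0.38)] [ 0.5911 -0.1518  0.048 ]
   tri [ 0.5915 -0.1522  0.0496]
spacer_mid scene none
spacer_mid top none
rotor_mid scene [([227.6, 159.4], 0.67)] [ 0.4311 -0.2825  0.013 ]
rotor_mid top [([362.5, 254.4], 0.61)] [ 0.4528 -0.283   0.013 ]
   tri [ 0.4508 -0.2741  0.0271]
nut_mid scene [([291.7, 190.1], 0.59)] [ 0.4515 -0.0258  0.008 ]
nut_mid top [([270.8, 253.9], 0.59)] [ 0.4506 -0.0225  0.008 ]
   tri [ 0.4515 -0.0239  0.0087]
stand_bore scene [([312.8, 227.0], 0.63)] [0.6017 0.1298 0.04  ]
stand_bore top [([214.6, 193.4], 0.94)] [0.6171 0.1372 0.04  ]
   tri [0.6159 0.1362 0.0525]
rack_hole scene none
rack_hole top [([313.4, 203.4], 0.67), ([315.2, 203.0], 0.39)] [ 0.5946 -0.139   0.03  ]
small_nut_mid scene [([254.5, 235.2], 0.63)] [0.6841 0.0022 0.0065]
small_nut_mid top [([260.8, 171.3], 0.61)] [0.6857 0.0099 0.0065]
   tri [0.6867 0.0074 0.0105]
bar_mid scene [([224.9, 252.2], 0.96)] [ 0.7834 -0.0197  0.008 ]
bar_mid top [([270.1, 133.2], 0.85)] [ 0.7975 -0.0152  0.008 ]
   tri [ 0.7938 -0.0135  0.0194]
drift_mid scene [([163.0, 158.0], 0.59)] [ 0.5383 -0.4668  0.006 ]
drift_mid top [([418.5, 221.3], 0.45)] [ 0.5486 -0.4507  0.006 ]
   tri [ 0.5504 -0.4492  0.0171]
mirror_mid scene [([435.3, 268.3], 0.84)] [0.5274 0.441  0.005 ]
mirror_mid top none
[[-0.8926 -0.      0.4508]
 [-0.4508 -0.     -0.8926]
 [ 0.     -1.      0.    ]]
```

View pics/topc.png

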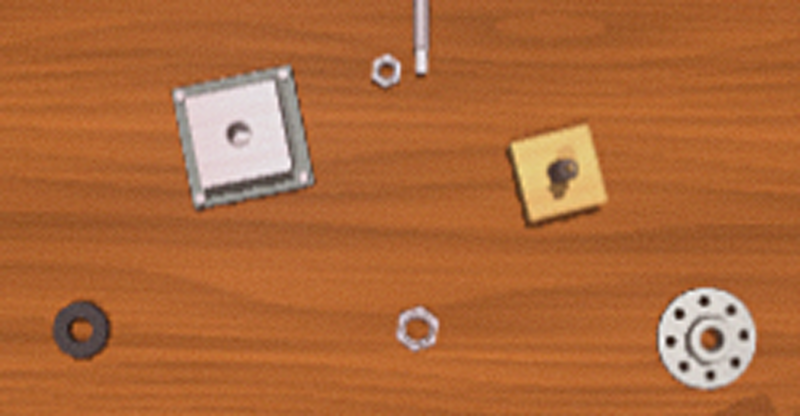

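View pics/scc.png

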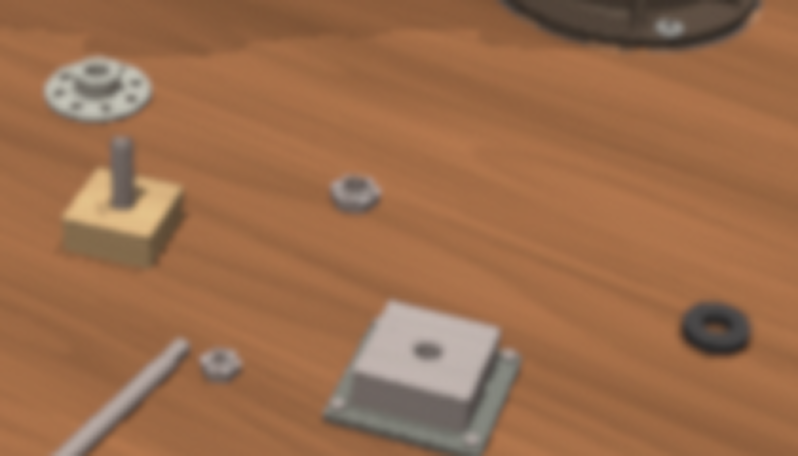

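Run:
```python
from h import *
np.set_printoptions(precision=4,suppress=True)
P={n:get_image(n) for n in("scene","top")}
T=lambda x,y:((x+.5)/3.2-.5+140,(y+.5)/3.2-.5+150)
S=lambda x,y:((x+.5)/3.8-.5+200,(y+.5)/3.8-.5+140)
def c(n,t,s,z):
    print(n,'top',atz(P["top"],T(*t),z),'scene',atz(P["scene"],S(*s),z),'tri',tri([ray(P["top"],T(*t)),ray(P["scene"],S(*s))]))
c('bore',(238.5,134),(427,351),.04)
c('spacer top',(81,330),(716,323),.014)
c('rotor disc',(707,338),(98,88),.008)
c('rotor boss',(711,339),(97,70),.026)
c('nut top',(418,328),(355,186),.016)
c('arb tip',(568,166),(121,140),.09)
c('rack',(559,174.5),(123,213),.03)
# edges for rack/stand via color
I=P["top"]["color"]
hsv=cv2.cvtColor(I,cv2.COLOR_RGB2HSV)
for nm,(x0,x1,y0,y1),f in [('rotor',(338,385,232,280),lambda h:(h[...,1]<80)&(h[...,2]>0)),('spacer',(150,182,238,270),lambda h:h[...,2]<95),('nut',(258,284,240,266),lambda h:h[...,1]<110),('stand',(188,243,165,222),lambda h:h[...,1]<90)]:
    m=f(hsv[y0:y1,x0:x1]).astype(np.uint8)
    cs,_=cv2.findContours(m,cv2.RETR_EXTERNAL,cv2.CHAIN_APPROX_NONE); k=max(cs,key=cv2.contourArea)
    M=cv2.moments(k); ctr=(M['m10']/M['m00']+x0,M['m01']/M['m00']+y0)
    print(nm,ctr,cv2.minAreaRect(k)[1:],[atz(P["top"],ctr,z)[:2] for z in (.005,.008,.014)])
```

```text
bore top [0.6223 0.1385 0.04  ] scene [0.6206 0.1382 0.04  ] tri [0.622  0.1386 0.0412]
spacer top top [0.4474 0.2779 0.014 ] scene [0.4452 0.2785 0.014 ] tri [0.4472 0.2783 0.0151]
rotor disc top [ 0.4499 -0.2788  0.008 ] scene [ 0.4453 -0.2805  0.008 ] tri [ 0.4499 -0.2775  0.0115]
rotor boss top [ 0.4504 -0.2777  0.026 ] scene [ 0.4457 -0.2806  0.026 ] tri [ 0.4507 -0.2767  0.0299]
nut top top [ 0.4561 -0.0208  0.016 ] scene [ 0.4523 -0.021   0.016 ] tri [ 0.4558 -0.02    0.0184]
arb tip top [ 0.5964 -0.1408  0.09  ] scene [ 0.5948 -0.1399  0.09  ] tri [ 0.596  -0.14    0.0907]
rack top [ 0.5924 -0.1417  0.03  ] scene [ 0.6016 -0.1345  0.03  ] tri [ 0.5926 -0.1424  0.0215]
rotor (360.28518774475924, 255.2006450126699) ((31.0, 30.0), 90.0) [array([ 0.4498, -0.2787]), array([ 0.4501, -0.2779]), array([ 0.4505, -0.2763])]
spacer (165.1457840819543, 252.66587864460206) ((17.0, 16.0), 90.0) [array([0.447 , 0.2796]), array([0.4473, 0.2789]), array([0.4477, 0.2774])]
nut (269.9073305670816, 252.31258644536652) ((13.0, 12.0), 90.0) [array([ 0.4548, -0.02  ]), array([ 0.455 , -0.0199]), array([ 0.4555, -0.0198])]
stand (215.4388868897685, 192.4295310063572) ((38.562591552734375, 38.22492218017578), 78.31063079833984) [array([0.6226, 0.1391]), array([0.6224, 0.1387]), array([0.6219, 0.138 ])]
```

```bash
cat > go.py <<'E'
import sys; from h import *
np.set_printoptions(precision=4,suppress=True)
s=observe(); M=jaw(s); t=np.array([float(a) for a in sys.argv[1:4]])
print('clk',s["clock"],'pos',s["position"],'F',s["force"],'w',s["width"])
print('d_world',t-s["position"],'d_tool',M.T@(t-s["position"]),'y',M[:,1],'z',M[:,2], 'yaw z',np.degrees(np.arctan2(M[1,2],M[0,2])))
E
python3 go.py .596 -.140 .16
python3 - <<'E'
from h import *
I=get_image("top")["color"]
cv2.imwrite("pics/nut.png",cv2.resize(I[238:268,252:290],None,fx=20,fy=20,interpolation=cv2.INTER_LANCZOS4)[:,:,::-1])
I=get_image("scene")["color"]
cv2.imwrite("pics/nuts.png",cv2.resize(I[175:205,272:312],None,fx=20,fy=20,interpolation=cv2.INTER_LANCZOS4)[:,:,::-1])
E
```

```text
clk 1.3 pos [ 0.2818 -0.5579  0.2487] F [ 0.33   -0.1179  0.581 ] w 1.0017630061423632
d_world [ 0.3142  0.4179 -0.0887] d_tool [-0.4689  0.0887 -0.2313] y [-0.  0. -1.] z [ 0.4508 -0.8926 -0.    ] yaw z -63.20324878845993
```

View pics/nut.png

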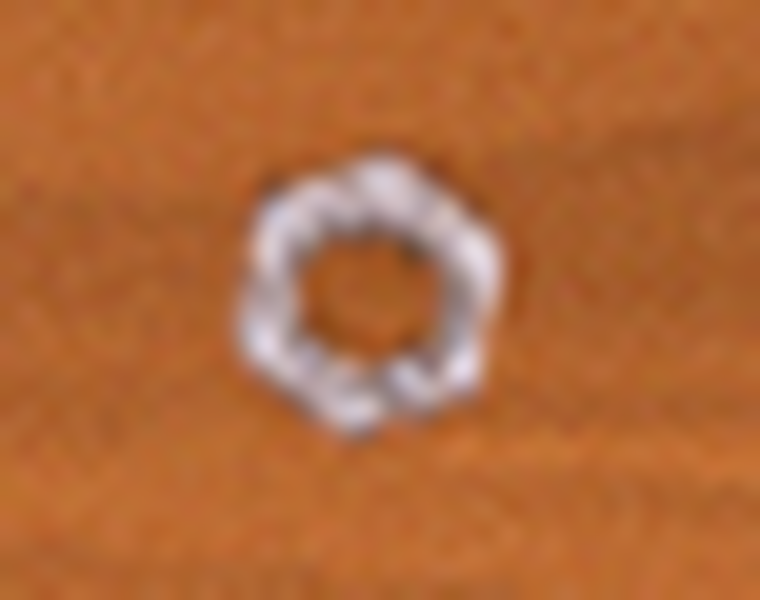

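View pics/nuts.png

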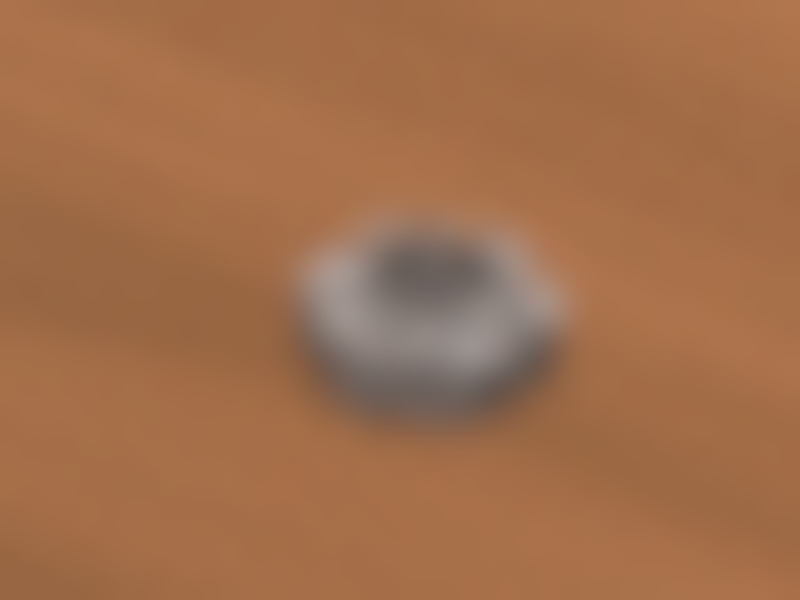

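Call:
arm_command:
  plan:
    - [[-0.04,0.0,-0.02],[0,0,0]]
    - [[-0.08,0.0,-0.04],[0,0,0]]
    - [[-0.12,0.0,-0.06],[0,0,0]]
    - [[-0.16,0.0,-0.08],[0,0,0]]
    - [[-0.2,0.0,-0.1],[0,0,0]]
  fingers: -1
  squeeze: 30

```text
clock: 1.9
position: [0.4161, -0.377, 0.2489]
ee_rot: [-0.467, 1.961, -1.961]
force: [1.1, 0.4, 0.1]
width: 0.999
```

Call:
arm_command:
  plan:
    - [[-0.04,0.0,-0.02],[0,0,0]]
    - [[-0.08,0.0,-0.04],[0,0,0]]
    - [[-0.12,0.0,-0.06],[0,0,0]]
    - [[-0.16,0.0,-0.08],[0,0,0]]
    - [[-0.2,0.0,-0.1],[0,0,0]]

```text
clock: 2.4
position: [0.5496, -0.1975, 0.2489]
ee_rot: [-0.467, 1.961, -1.961]
force: [0.4, 0.1, -0.2]
width: 0.996
```

```bash
python3 go.py .596 -.140 .16
```

```text
clk 2.4 pos [ 0.5496 -0.1975  0.2489] F [ 0.4386  0.0619 -0.1931] w 0.9961904136795764
d_world [ 0.0464  0.0575 -0.0889] d_tool [-0.0673  0.0889 -0.0305] y [ 0.0004 -0.0002 -1.    ] z [ 0.4506 -0.8927  0.0004] yaw z -63.21683816360411
```

Call:
arm_command:
  plan:
    - [[-0.034,0.03,-0.015],[0,0,0]]
    - [[-0.067,0.06,-0.0305],[0,0,0]]
    - [[-0.067,0.089,-0.0305],[0,0,0]]
    - [[-0.067,0.089,-0.0305],[0,0,0]]

```text
clock: 2.8
position: [0.5927, -0.14, 0.1558]
ee_rot: [-0.477, 1.965, -1.959]
force: [-1.8, -0.3, -0.0]
width: 0.998
```

```bash
python3 go.py .596 -.140 .063
python3 - <<'E'
from h import *
s=observe();M=jaw(s)
for n in("top","scene"):
    p=get_image(n);I=p["color"].copy()
    x,y=[int(v) for v in proj(p,[.596,-.14,.06])]
    c=cv2.resize(I[y-50:y+50,x-65:x+65],None,fx=6,fy=6,interpolation=cv2.INTER_CUBIC)
    cv2.imwrite(f"pics/{n}1.png",c[:,:,::-1]); print(proj(p,[.596,-.14,.06]))
E
```

```text
clk 2.8 pos [ 0.5927 -0.14    0.1558] F [-1.781  -0.3096 -0.0261] w 0.9975253803714995
d_world [ 0.0033 -0.     -0.0928] d_tool [-0.0035  0.0928  0.0019] y [-0.007   0.0013 -1.    ] z [ 0.453  -0.8915 -0.0044] yaw z -63.063298532751084
[315.26823914 202.31656594]
[231.435786   185.48484244]
```

View pics/scene1.png

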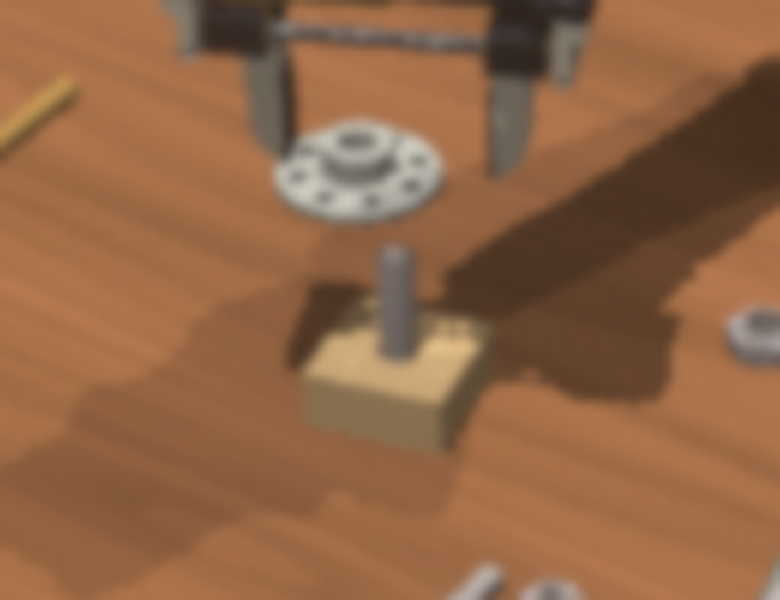

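The open jaws straddle the arbor: the tips are at about (270,150) and (505,170) in the crop, and the arbor is at column 397. I'll descend.

Call:
arm_command:
  plan:
    - [[0.0,0.02,0],[0,0,0]]
    - [[0.0,0.04,0],[0,0,0]]
    - [[0.0,0.06,0],[0,0,0]]
    - [[0.0,0.06,0],[0,0,0]]
    - [[0.0,0.06,0],[0,0,0]]

```text
clock: 3.4
position: [0.5953, -0.1427, 0.1016]
ee_rot: [-0.464, 1.96, -1.962]
force: [1.3, 0.4, 0.6]
width: 1.001
```

```bash
python3 go.py .596 -.140 .063
```

```text
clk 3.4 pos [ 0.5953 -0.1427  0.1016] F [1.2578 0.4288 0.5865] w 1.000926619596869
d_world [ 0.0007  0.0027 -0.0386] d_tool [-0.0018  0.0386 -0.0022] y [ 0.0018 -0.0007 -1.    ] z [ 0.4494 -0.8933  0.0015] yaw z -63.29193578211292
```

Call:
arm_command:
  plan:
    - [[-0.001,0.015,-0.001],[0,0,0]]
    - [[-0.001,0.03,-0.001],[0,0,0]]
    - [[-0.001,0.038,-0.001],[0,0,0]]
    - [[-0.001,0.038,-0.001],[0,0,0]]
    - [[-0.001,0.038,-0.001],[0,0,0]]

```text
clock: 3.9
position: [0.595, -0.1402, 0.0614]
ee_rot: [-0.468, 1.961, -1.961]
force: [0.2, 0.1, -0.9]
width: 0.999
```

Call:
arm_command:
  plan:
    - [[0,0,0],[0,0,0]]
    - [[0,0,0],[0,0,0]]
    - [[0,0,0],[0,0,0]]
    - [[0,0,0],[0,0,0]]
    - [[0,0,0],[0,0,0]]
  fingers: 1
  squeeze: 35

```text
clock: 4.4
position: [0.5953, -0.1403, 0.0619]
ee_rot: [-0.467, 1.961, -1.961]
force: [0.4, -1.6, -0.2]
width: 0.615
```

```bash
python3 go.py .596 -.140 .063
```

```text
clk 4.4 pos [ 0.5953 -0.1403  0.0619] F [ 0.355  -1.5517 -0.204 ] w 0.6146843344133174
d_world [0.0007 0.0003 0.0011] d_tool [-0.0008 -0.0011  0.0001] y [ 0.0003 -0.0001 -1.    ] z [ 0.4508 -0.8926  0.0002] yaw z -63.20289535955072
```

Call:
arm_command:
  plan:
    - [[0,0,0],[0,0,0]]
    - [[0,0,0],[0,0,0]]
    - [[0,0,0],[0,0,0]]
    - [[0,0,0],[0,0,0]]
    - [[0,0,0],[0,0,0]]

```text
clock: 4.9
position: [0.5952, -0.1403, 0.0617]
ee_rot: [-0.467, 1.961, -1.961]
force: [0.1, -0.4, 0.5]
width: 0.193
```

Call:
arm_command:
  plan:
    - [[0,0,0],[0,0,0]]
    - [[0,0,0],[0,0,0]]
    - [[0,0,0],[0,0,0]]
    - [[0,0,0],[0,0,0]]

```text
clock: 5.3
position: [0.5952, -0.1403, 0.0617]
ee_rot: [-0.467, 1.961, -1.961]
force: [0.3, 0.6, 0.7]
width: 0.188
```

```bash
python3 go.py .596 -.140 .063
```

```text
clk 5.3 pos [ 0.5952 -0.1403  0.0617] F [0.3161 0.5677 0.7198] w 0.18789700910273793
d_world [0.0008 0.0003 0.0013] d_tool [-0.0008 -0.0013  0.0001] y [ 0.0001 -0.0001 -1.    ] z [ 0.4508 -0.8926  0.0001] yaw z -63.20507853713405
```

Call:
arm_command:
  plan:
    - [[0,-0.01,0],[0,0,0]]
    - [[0,-0.03,0],[0,0,0]]
    - [[0,-0.05,0],[0,0,0]]
    - [[0,-0.07,0],[0,0,0]]
    - [[0,-0.08,0],[0,0,0]]

```text
clock: 5.8
position: [0.5959, -0.1403, 0.144]
ee_rot: [-0.465, 1.959, -1.961]
force: [-0.4, -0.1, -2.3]
width: 0.185
```

```bash
python3 go.py .622 .1385 .142
python3 - <<'E'
from h import *
p=get_image("scene");I=p["color"]
cv2.imwrite("pics/scene2.png",cv2.resize(I[120:260,170:370],None,fx=4,fy=4,interpolation=cv2.INTER_CUBIC)[:,:,::-1])
E
```

```text
clk 5.8 pos [ 0.5959 -0.1403  0.144 ] F [-0.3553 -0.0649 -2.2906] w 0.1853769961622675
d_world [ 0.0261  0.2788 -0.002 ] d_tool [-0.149   0.002  -0.2371] y [ 0.0024 -0.0004 -1.    ] z [ 0.4508 -0.8926  0.0015] yaw z -63.20502146370684
```

View pics/scene2.png

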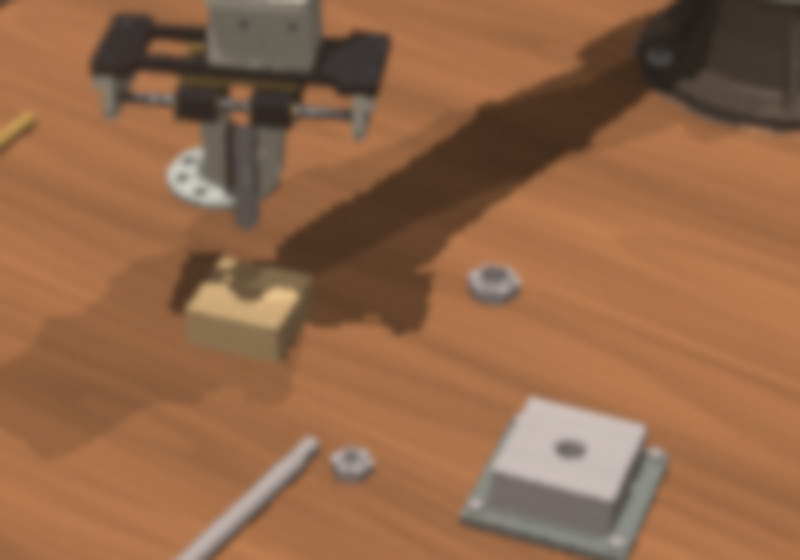

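Arbor is held upright, foot near (247,220) in the crop and clear of the block. I'll carry it over the stand bore, at (570,448) in the crop.

Call:
arm_command:
  plan:
    - [[-0.01,0,-0.016],[0,0,0]]
    - [[-0.029,0,-0.046],[0,0,0]]
    - [[-0.048,0,-0.076],[0,0,0]]
    - [[-0.067,0,-0.106],[0,0,0]]
    - [[-0.086,0,-0.136],[0,0,0]]

```text
clock: 6.35
position: [0.6102, 0.0212, 0.1411]
ee_rot: [-0.468, 1.962, -1.961]
force: [0.9, 0.1, -1.7]
width: 0.193
```

Call:
arm_command:
  plan:
    - [[-0.019,0,-0.03],[0,0,0]]
    - [[-0.038,0,-0.06],[0,0,0]]
    - [[-0.054,0,-0.086],[0,0,0]]
    - [[-0.063,0,-0.101],[0,0,0]]
    - [[-0.063,0,-0.101],[0,0,0]]

```text
clock: 6.85
position: [0.6207, 0.1418, 0.1412]
ee_rot: [-0.472, 1.96, -1.957]
force: [-0.1, 1.6, -0.0]
width: 0.188
```

Call:
arm_command:
  plan:
    - [[0,0.01,0],[0,0,0]]
    - [[0,0.02,0],[0,0,0]]
    - [[0,0.03,0],[0,0,0]]
    - [[0,0.03,0],[0,0,0]]
    - [[0,0.03,0],[0,0,0]]

```text
clock: 7.35
position: [0.6211, 0.1377, 0.1112]
ee_rot: [-0.467, 1.962, -1.962]
force: [0.1, -0.6, -2.0]
width: 0.19
```

```bash
python3 go.py .6215 .1385 .111
python3 - <<'E'
from h import *
s=observe(); t=s["position"]
for n,o in (("scene",(270,150)),("top",(160,140))):
    p=get_image(n);I=p["color"]
    cv2.imwrite(f"pics/{n}3.png",cv2.resize(I[o[1]:o[1]+110,o[0]:o[0]+110],None,fx=5.4,fy=5.4,interpolation=cv2.INTER_CUBIC)[:,:,::-1])
    for X in ([.622,.1385,.04],t-[0,0,.053]): print(n,(proj(p,X)-o+.5)*5.4-.5)
E
```

```text
clk 7.35 pos [0.6211 0.1377 0.1112] F [ 0.0742 -0.5752 -1.9563] w 0.19029926562656466
d_world [ 0.0004  0.0008 -0.0002] d_tool [-0.0007  0.0002 -0.0006] y [-0.001  -0.0004 -1.    ] z [ 0.45   -0.893  -0.0001] yaw z -63.25683772665952
scene [227.97097163 446.76613992]
scene [230.19424891 415.61725094]
top [294.82314893 281.03039974]
top [292.14472408 279.81431241]
```

View pics/scene3.png

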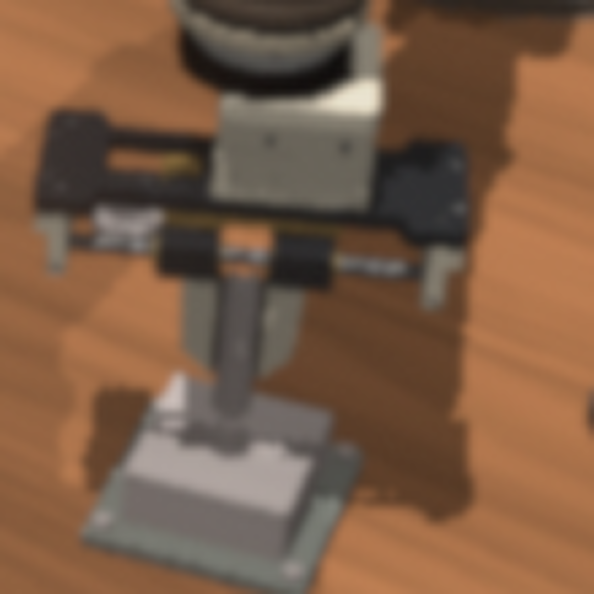

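View pics/top3.png

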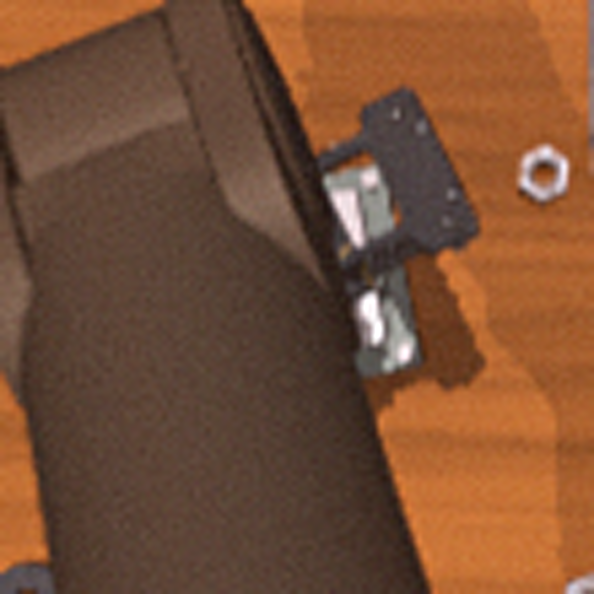

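Scene crop: the foot is at (233,415), and the bore is just below it, near (229,445). That puts it within about 2 mm of the bore, inside the chamfer capture. I'll lower it while watching the force.

Call:
arm_command:
  plan:
    - [[0,0.005,0],[0,0,0]]
    - [[0,0.01,0],[0,0,0]]
    - [[0,0.015,0],[0,0,0]]
    - [[0,0.02,0],[0,0,0]]
    - [[0,0.02,0],[0,0,0]]

```text
clock: 7.95
position: [0.622, 0.1391, 0.0914]
ee_rot: [-0.466, 1.961, -1.96]
force: [1.3, 2.9, -1.5]
width: 0.186
```

```bash
python3 go.py .6215 .1385 .0697
```

```text
clk 7.95 pos [0.622  0.1391 0.0914] F [ 1.3006  2.8737 -1.484 ] w 0.1857411438149334
d_world [-0.0005 -0.0006 -0.0217] d_tool [0.0007 0.0217 0.0003] y [ 0.0012  0.0008 -1.    ] z [ 0.4512 -0.8924 -0.0002] yaw z -63.1809964762703
```

Call:
arm_command:
  plan:
    - [[0,0.004,0],[0,0,0]]
    - [[0,0.008,0],[0,0,0]]
    - [[0,0.012,0],[0,0,0]]
    - [[0,0.016,0],[0,0,0]]
    - [[0,0.016,0],[0,0,0]]

```text
clock: 8.45
position: [0.6225, 0.1395, 0.0757]
ee_rot: [-0.465, 1.96, -1.959]
force: [6.0, 3.7, -4.1]
width: 0.186
```

```bash
python3 go.py .6215 .1385 .0697
```

```text
clk 8.45 pos [0.6225 0.1395 0.0757] F [ 5.9845  3.7394 -4.1378] w 0.18582000291667353
d_world [-0.001 -0.001 -0.006] d_tool [0.0014 0.0059 0.0005] y [ 0.0025  0.0015 -1.    ] z [ 0.4513 -0.8924 -0.0002] yaw z -63.1724296391974
```

Call:
arm_command:
  plan:
    - [[-0.002,0.001,0],[0,0,0]]
    - [[-0.002,0.003,0],[0,0,0]]
    - [[-0.002,0.005,0],[0,0,0]]
    - [[-0.002,0.007,0],[0,0,0]]
    - [[-0.002,0.007,0],[0,0,0]]

```text
clock: 8.95
position: [0.6232, 0.1395, 0.0696]
ee_rot: [-0.467, 1.961, -1.961]
force: [-1.1, 1.7, 9.7]
width: 0.192
```

```bash
python3 go.py .6225 .1395 .0697
```

```text
clk 8.95 pos [0.6232 0.1395 0.0696] F [-1.0544  1.7062  9.7382] w 0.1920367288515597
d_world [-0.0007 -0.      0.0001] d_tool [ 0.0007 -0.0001 -0.0003] y [ 0.0006  0.0001 -1.    ] z [ 0.4508 -0.8926  0.0001] yaw z -63.20268852742415
```

Call:
arm_command:
  plan:
    - [[0,0.001,0],[0,0,0]]
    - [[0,0.0015,0],[0,0,0]]

```text
clock: 9.15
position: [0.6235, 0.1396, 0.0694]
ee_rot: [-0.466, 1.961, -1.961]
force: [-5.5, 0.1, 25.4]
width: 0.191
```

Call:
arm_command:
  plan:
    - [[0,-0.001,0],[0,0,0]]
    - [[0,-0.001,0],[0,0,0]]
    - [[0,-0.001,0],[0,0,0]]
    - [[0,-0.001,0],[0,0,0]]
    - [[0,-0.001,0],[0,0,0]]
  fingers: -1

```text
clock: 9.65
position: [0.6228, 0.1392, 0.0678]
ee_rot: [-0.468, 1.961, -1.962]
force: [-0.2, -0.2, -0.4]
width: 0.574
```

Call:
arm_command:
  plan:
    - [[0,0,0],[0,0,0]]
    - [[0,0,0],[0,0,0]]
    - [[0,0,0],[0,0,0]]
    - [[0,0,0],[0,0,0]]

```text
clock: 10.05
position: [0.6231, 0.1394, 0.0682]
ee_rot: [-0.467, 1.961, -1.961]
force: [-1.4, 0.5, 0.1]
width: 0.927
```

Call:
arm_command:
  plan:
    - [[0,-0.02,0],[0,0,0]]
    - [[0,-0.05,0],[0,0,0]]
    - [[0,-0.08,0],[0,0,0]]
    - [[0,-0.1,0],[0,0,0]]
    - [[0,-0.1,0],[0,0,0]]

```text
clock: 10.55
position: [0.6249, 0.14, 0.1716]
ee_rot: [-0.461, 1.959, -1.959]
force: [-0.2, -0.0, 0.2]
width: 0.998
```

```bash
python3 go.py .447 .278 .1
```

```text
clk 10.55 pos [0.6249 0.14   0.1716] F [-0.1725 -0.002   0.2179] w 0.9977794829088501
d_world [-0.1779  0.138  -0.0716] d_tool [ 0.097   0.0709 -0.2035] y [ 0.0055  0.0015 -1.    ] z [ 0.4508 -0.8926  0.0011] yaw z -63.205098888163135
```

Call:
arm_command:
  plan:
    - [[0.019,0,-0.04],[0,0,0]]
    - [[0.038,0,-0.08],[0,0,0]]
    - [[0.057,0.01,-0.12],[0,0,0]]
    - [[0.076,0.03,-0.16],[0,0,0]]
    - [[0.094,0.05,-0.203],[0,0,0]]

```text
clock: 11.05
position: [0.4467, 0.278, 0.1176]
ee_rot: [-0.466, 1.961, -1.961]
force: [0.6, 0.2, -0.6]
width: 0.998
```

Call:
arm_command:
  plan:
    - [[0,0.02,0],[0,0,0]]
    - [[0,0.03,0],[0,0,0]]
    - [[0,0.03,0],[0,0,0]]
    - [[0,0.03,0],[0,0,0]]

```text
clock: 11.45
position: [0.4492, 0.2768, 0.0886]
ee_rot: [-0.465, 1.962, -1.963]
force: [1.0, -0.1, 0.0]
width: 0.997
```

```bash
python3 go.py .448 .279 .025;  python3 - <<'E'
from h import *
p=get_image("scene");I=p["color"];o=(280,130)
cv2.imwrite("pics/scene4.png",cv2.resize(I[o[1]:o[1]+130,o[0]:o[0]+170],None,fx=4.5,fy=4.5,interpolation=cv2.INTER_CUBIC)[:,:,::-1])
E
```

```text
clk 11.45 pos [0.4492 0.2768 0.0886] F [ 1.0266 -0.1225  0.0278] w 0.9970605213201514
d_world [-0.0012  0.0022 -0.0636] d_tool [ 0.0001  0.0636 -0.0025] y [ 0.0002 -0.0005 -1.    ] z [ 0.4489 -0.8936  0.0006] yaw z -63.325021639398486
```

View pics/scene4.png

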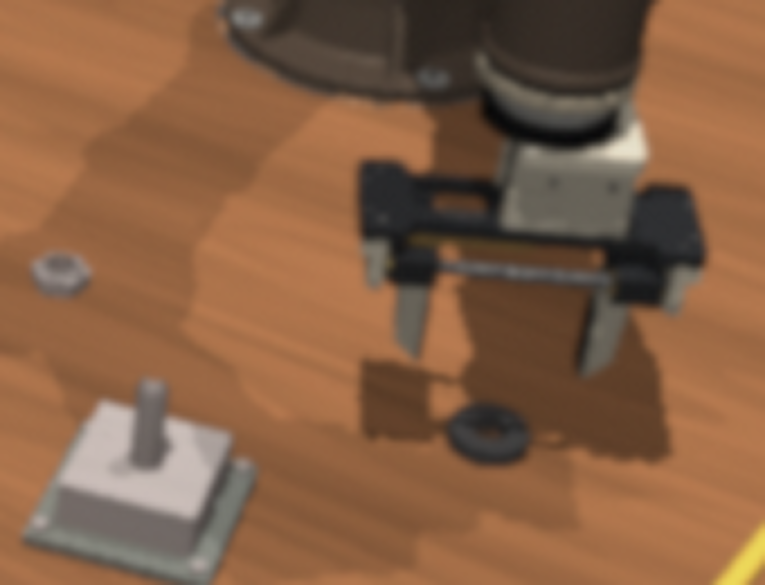

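The arbor now stands upright in the stand, from (150,465) to (152,380). The jaws straddle the spacer at (488,432).

Call:
arm_command:
  plan:
    - [[0,0.02,-0.0015],[0,0,0]]
    - [[0,0.04,-0.0015],[0,0,0]]
    - [[0,0.055,-0.0015],[0,0,0]]
    - [[0,0.06,-0.0015],[0,0,0]]
    - [[0,0.06,-0.0015],[0,0,0]]

```text
clock: 12.0
position: [0.448, 0.2787, 0.0286]
ee_rot: [-0.466, 1.961, -1.962]
force: [-0.0, 0.1, -0.0]
width: 1.001
```

Call:
arm_command:
  plan:
    - [[0,0,0],[0,0,0]]
    - [[0,0,0],[0,0,0]]

```text
clock: 12.2
position: [0.4482, 0.2794, 0.0295]
ee_rot: [-0.465, 1.961, -1.96]
force: [1.3, 0.1, 0.6]
width: 0.999
```

```bash
python3 go.py .448 .279 .025
python3 - <<'E'
from h import *
p=get_image("scene")
for z in (.04,.098): print((proj(p,[.622,.1385,z])-[280,130]+.5)*4.5-.5)
E
```

```text
clk 12.2 pos [0.4482 0.2794 0.0295] F [1.2746 0.0988 0.6155] w 0.9992666350757342
d_world [-0.0002 -0.0004 -0.0045] d_tool [0.0004 0.0044 0.0003] y [ 0.0014  0.0009 -1.    ] z [ 0.4506 -0.8927 -0.0002] yaw z -63.21995146654966
[144.89247636 462.22178327]
[152.48740789 382.15426301]
```

Call:
arm_command:
  plan:
    - [[0,0.002,0],[0,0,0]]
    - [[0,0.0045,0],[0,0,0]]
    - [[0,0.0045,0],[0,0,0]]
    - [[0,0.0045,0],[0,0,0]]

```text
clock: 12.65
position: [0.4474, 0.2791, 0.0239]
ee_rot: [-0.468, 1.961, -1.961]
force: [0.3, 0.7, -1.1]
width: 0.999
```

Call:
arm_command:
  plan:
    - [[0,0,0],[0,0,0]]
    - [[0,0,0],[0,0,0]]
    - [[0,0,0],[0,0,0]]
    - [[0,0,0],[0,0,0]]
    - [[0,0,0],[0,0,0]]
  fingers: 1

```text
clock: 13.15
position: [0.4475, 0.2791, 0.024]
ee_rot: [-0.467, 1.961, -1.961]
force: [-0.4, -0.4, 0.1]
width: 0.613
```

Call:
arm_command:
  plan:
    - [[0,0,0],[0,0,0]]
    - [[0,0,0],[0,0,0]]
    - [[0,0,0],[0,0,0]]
    - [[0,0,0],[0,0,0]]

```text
clock: 13.55
position: [0.4475, 0.2792, 0.024]
ee_rot: [-0.467, 1.961, -1.961]
force: [-0.2, -0.2, 0.2]
width: 0.536
```

```bash
python3 go.py .448 .279 .025
```

```text
clk 13.55 pos [0.4475 0.2792 0.024 ] F [-0.2014 -0.1715  0.1897] w 0.5362728522268903
d_world [ 0.0005 -0.0002  0.001 ] d_tool [-0.0004 -0.001   0.0004] y [ 0.      0.0001 -1.    ] z [ 0.4509 -0.8926 -0.0001] yaw z -63.19974804994488
```

Call:
arm_command:
  plan:
    - [[0,-0.015,0],[0,0,0]]
    - [[0,-0.045,0],[0,0,0]]
    - [[0,-0.08,0],[0,0,0]]
    - [[0,-0.11,0],[0,0,0]]
    - [[0,-0.126,0],[0,0,0]]

```text
clock: 14.05
position: [0.4482, 0.2795, 0.1524]
ee_rot: [-0.464, 1.961, -1.959]
force: [-0.4, -0.0, -2.0]
width: 0.537
```

Call:
arm_command:
  plan:
    - [[-0.01,0,0.022],[0,0,0]]
    - [[-0.025,0,0.055],[0,0,0]]
    - [[-0.042,0,0.09],[0,0,0]]
    - [[-0.058,0,0.125],[0,0,0]]
    - [[-0.073,0,0.16],[0,0,0]]

```text
clock: 14.55
position: [0.5857, 0.1679, 0.1498]
ee_rot: [-0.468, 1.961, -1.961]
force: [-0.4, 0.3, -1.3]
width: 0.534
```

Call:
arm_command:
  plan:
    - [[-0.014,0,0.03],[0,0,0]]
    - [[-0.021,0,0.044],[0,0,0]]
    - [[-0.021,0,0.044],[0,0,0]]
    - [[-0.021,0,0.044],[0,0,0]]
    - [[-0.021,0,0.044],[0,0,0]]

```text
clock: 15.05
position: [0.6221, 0.1411, 0.1499]
ee_rot: [-0.47, 1.961, -1.959]
force: [-0.7, 0.6, -2.3]
width: 0.533
```

Call:
arm_command:
  plan:
    - [[0,0,0],[0,0,0]]
    - [[0,0,0],[0,0,0]]

```text
clock: 15.25
position: [0.6228, 0.1403, 0.1502]
ee_rot: [-0.469, 1.96, -1.96]
force: [0.0, 0.3, -1.4]
width: 0.535
```

```bash
python3 go.py .6232 .1395 .065;  python3 - <<'E'
from h import *
p=get_image("scene");I=p["color"];o=(260,140)
cv2.imwrite("pics/scene5.png",cv2.resize(I[o[1]:o[1]+110,o[0]:o[0]+130],None,fx=5.4,fy=5.4,interpolation=cv2.INTER_CUBIC)[:,:,::-1])
E
```

```text
clk 15.25 pos [0.6228 0.1403 0.1502] F [ 0.023   0.2948 -1.4023] w 0.5352231068952403
d_world [ 0.0004 -0.0008 -0.0852] d_tool [-0.      0.0852  0.0009] y [-0.0001  0.0002 -1.    ] z [ 0.4521 -0.892  -0.0002] yaw z -63.12006871788808
```

View pics/scene5.png

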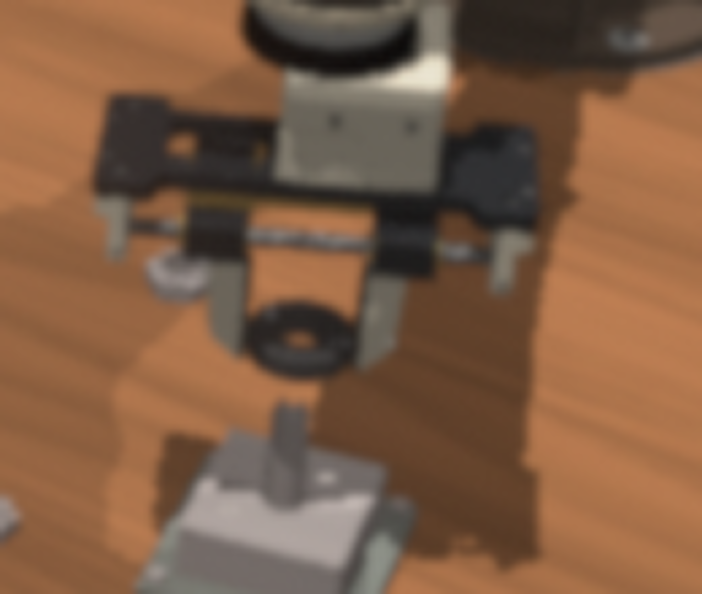

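The spacer is level at (300,338). The arbor axis extended up should pass near (297,342), so they line up. Lowering.

Call:
arm_command:
  plan:
    - [[0,0.01,0.0005],[0,0,0]]
    - [[0,0.02,0.0005],[0,0,0]]
    - [[0,0.03,0.0005],[0,0,0]]
    - [[0,0.04,0.0005],[0,0,0]]
    - [[0,0.04,0.0005],[0,0,0]]

```text
clock: 15.8
position: [0.6224, 0.1385, 0.1078]
ee_rot: [-0.471, 1.962, -1.963]
force: [-0.5, -0.2, -1.8]
width: 0.534
```

```bash
python3 go.py .6232 .1395 .065
```

```text
clk 15.8 pos [0.6224 0.1385 0.1078] F [-0.4725 -0.2317 -1.8482] w 0.5335930954251814
d_world [ 0.0008  0.001  -0.0428] d_tool [-0.0013  0.0428 -0.0005] y [-0.0033 -0.001  -1.    ] z [ 0.4509 -0.8926 -0.0006] yaw z -63.20115713432536
```

Call:
arm_command:
  plan:
    - [[0,0.01,0],[0,0,0]]
    - [[0,0.02,0],[0,0,0]]
    - [[0,0.03,0],[0,0,0]]
    - [[0,0.037,0],[0,0,0]]
    - [[0,0.037,0],[0,0,0]]

```text
clock: 16.3
position: [0.6228, 0.1387, 0.0716]
ee_rot: [-0.47, 1.962, -1.962]
force: [0.5, -0.3, -1.0]
width: 0.532
```

Call:
arm_command:
  plan:
    - [[0,0.002,0],[0,0,0]]
    - [[0,0.004,0],[0,0,0]]
    - [[0,0.0055,0],[0,0,0]]
    - [[0,0.0055,0],[0,0,0]]

```text
clock: 16.7
position: [0.6236, 0.1389, 0.0675]
ee_rot: [-0.467, 1.961, -1.961]
force: [0.0, 0.4, -1.4]
width: 0.533
```

```bash
python3 go.py .6232 .1395 .064
```

```text
clk 16.7 pos [0.6236 0.1389 0.0675] F [ 0.0212  0.3633 -1.4396] w 0.5326068069054319
d_world [-0.0004  0.0006 -0.0035] d_tool [ 0.0001  0.0035 -0.0007] y [ 0.0001 -0.     -1.    ] z [ 0.4508 -0.8926  0.0001] yaw z -63.204713443930814
```

Call:
arm_command:
  plan:
    - [[0,0.0015,0],[0,0,0]]
    - [[0,0.003,0],[0,0,0]]
    - [[0,0.004,0],[0,0,0]]
    - [[0,0.004,0],[0,0,0]]

```text
clock: 17.1
position: [0.6238, 0.139, 0.0639]
ee_rot: [-0.467, 1.961, -1.961]
force: [-0.6, -0.7, 2.9]
width: 0.534
```

Call:
arm_command:
  plan:
    - [[0,0,0],[0,0,0]]
    - [[0,0,0],[0,0,0]]
    - [[0,0,0],[0,0,0]]
    - [[0,0,0],[0,0,0]]
    - [[0,0,0],[0,0,0]]
  fingers: -1

```text
clock: 17.6
position: [0.6236, 0.139, 0.0634]
ee_rot: [-0.467, 1.961, -1.961]
force: [0.5, 0.4, 0.3]
width: 0.917
```

Call:
arm_command:
  plan:
    - [[0,-0.02,0],[0,0,0]]
    - [[0,-0.05,0],[0,0,0]]
    - [[0,-0.08,0],[0,0,0]]
    - [[0,-0.11,0],[0,0,0]]
    - [[0,-0.11,0],[0,0,0]]

```text
clock: 18.1
position: [0.626, 0.1397, 0.1781]
ee_rot: [-0.459, 1.959, -1.958]
force: [0.5, -0.2, -0.1]
width: 0.996
```

```bash
python3 go.py .451 -.277 .11
```

```text
clk 18.1 pos [0.626  0.1397 0.1781] F [ 0.5122 -0.1505 -0.0851] w 0.9964404066428123
d_world [-0.175  -0.4167 -0.0681] d_tool [0.3445 0.066  0.2931] y [ 0.0071  0.0021 -1.    ] z [ 0.4507 -0.8927  0.0013] yaw z -63.211900626331
```

Call:
arm_command:
  plan:
    - [[0.03,0,0.026],[0,0,0]]
    - [[0.065,0,0.056],[0,0,0]]
    - [[0.1,0,0.086],[0,0,0]]
    - [[0.135,0,0.116],[0,0,0]]
    - [[0.17,0,0.146],[0,0,0]]

```text
clock: 18.6
position: [0.5365, -0.0696, 0.173]
ee_rot: [-0.468, 1.961, -1.961]
force: [1.6, -0.1, -0.4]
width: 1.005
```

Call:
arm_command:
  plan:
    - [[0.035,0,0.03],[0,0,0]]
    - [[0.07,0.0,0.06],[0,0,0]]
    - [[0.105,0.01,0.09],[0,0,0]]
    - [[0.14,0.03,0.12],[0,0,0]]
    - [[0.172,0.05,0.1475],[0,0,0]]

```text
clock: 19.1
position: [0.4496, -0.2793, 0.123]
ee_rot: [-0.466, 1.96, -1.962]
force: [0.8, -0.4, 0.2]
width: 0.999
```

Call:
arm_command:
  plan:
    - [[0,0.02,0],[0,0,0]]
    - [[0,0.04,0],[0,0,0]]
    - [[0,0.05,0],[0,0,0]]
    - [[0,0.05,0],[0,0,0]]
    - [[0,0.05,0],[0,0,0]]

```text
clock: 19.6
position: [0.451, -0.2769, 0.0738]
ee_rot: [-0.468, 1.961, -1.961]
force: [0.4, -0.3, 0.2]
width: 1.002
```

```bash
python3 go.py .451 -.277 .032
python3 - <<'E'
from h import *
p=get_image("scene");I=p["color"];o=(170,100)
cv2.imwrite("pics/scene6.png",cv2.resize(I[o[1]:o[1]+140,o[0]:o[0]+180],None,fx=4.3,fy=4.3,interpolation=cv2.INTER_CUBIC)[:,:,::-1])
E
```

```text
clk 19.6 pos [ 0.451  -0.2769  0.0738] F [ 0.413  -0.267   0.2271] w 1.0021126906560156
d_world [-0.     -0.0001 -0.0418] d_tool [0.0001 0.0418 0.0001] y [ 0.0001  0.     -1.    ] z [ 0.4515 -0.8923  0.    ] yaw z -63.158001145795225
```

View pics/scene6.png

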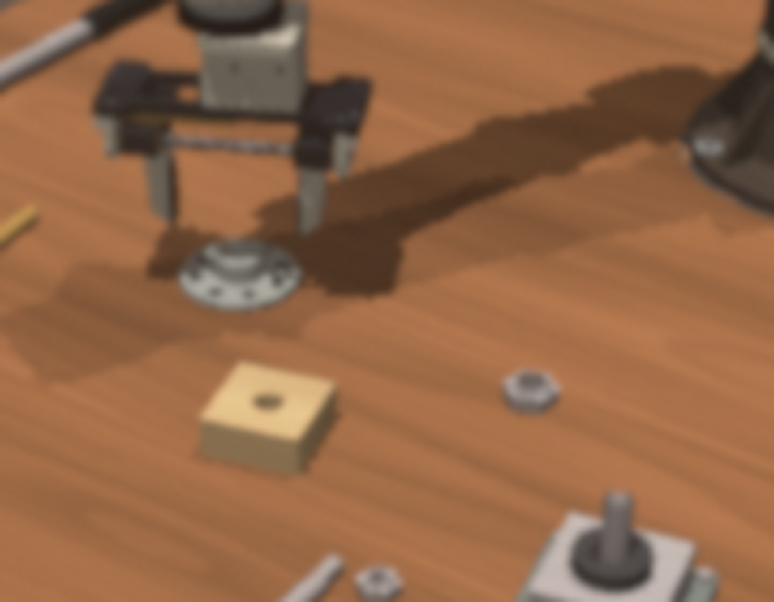

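The spacer lies flat on the stand at (612,560), and the jaws straddle the rotor at (240,265).

Call:
arm_command:
  plan:
    - [[0,0.012,0],[0,0,0]]
    - [[0,0.024,0],[0,0,0]]
    - [[0,0.034,0],[0,0,0]]
    - [[0,0.039,0],[0,0,0]]
    - [[0,0.039,0],[0,0,0]]

```text
clock: 20.15
position: [0.45, -0.2769, 0.0334]
ee_rot: [-0.469, 1.963, -1.96]
force: [0.0, 0.7, 0.0]
width: 1.001
```

Call:
arm_command:
  plan:
    - [[0,0.001,0],[0,0,0]]
    - [[0,0.001,0],[0,0,0]]
    - [[0,0.001,0],[0,0,0]]

```text
clock: 20.45
position: [0.4509, -0.2774, 0.0338]
ee_rot: [-0.467, 1.96, -1.961]
force: [-0.5, 0.0, -0.3]
width: 1.0
```

```bash
python3 go.py .451 -.277 .0325
```

```text
clk 20.45 pos [ 0.4509 -0.2774  0.0338] F [-0.5315  0.0414 -0.3086] w 0.9997100948667643
d_world [ 0.0001  0.0004 -0.0013] d_tool [-0.0003  0.0013 -0.0003] y [ 0.0005 -0.0003 -1.    ] z [ 0.4508 -0.8926  0.0005] yaw z -63.204154099595435
```

Call:
arm_command:
  plan:
    - [[0,0.001,0],[0,0,0]]
    - [[0,0.001,0],[0,0,0]]
    - [[0,0.001,0],[0,0,0]]
    - [[0,0.001,0],[0,0,0]]
    - [[0,0.001,0],[0,0,0]]
  fingers: 1
  squeeze: 45

```text
clock: 20.95
position: [0.4507, -0.2772, 0.0325]
ee_rot: [-0.467, 1.961, -1.961]
force: [0.1, 0.8, 0.3]
width: 0.614
```

Call:
arm_command:
  plan:
    - [[0,0,0],[0,0,0]]
    - [[0,0,0],[0,0,0]]
    - [[0,0,0],[0,0,0]]
    - [[0,0,0],[0,0,0]]
    - [[0,0,0],[0,0,0]]

```text
clock: 21.45
position: [0.4508, -0.2773, 0.0326]
ee_rot: [-0.467, 1.961, -1.961]
force: [0.7, -0.2, 1.1]
width: 0.417
```

```bash
python3 go.py .6236 .139 .15
```

```text
clk 21.45 pos [ 0.4508 -0.2773  0.0326] F [ 0.7218 -0.201   1.0686] w 0.4173511105050229
d_world [0.1728 0.4163 0.1174] d_tool [-0.3419 -0.1174 -0.2937] y [ 0.0003 -0.0002 -1.    ] z [ 0.4508 -0.8926  0.0003] yaw z -63.20285338220817
```

Call:
arm_command:
  plan:
    - [[0,-0.012,0],[0,0,0]]
    - [[0,-0.04,0],[0,0,0]]
    - [[0,-0.075,0],[0,0,0]]
    - [[0,-0.105,0],[0,0,0]]
    - [[0,-0.125,0],[0,0,0]]

```text
clock: 21.95
position: [0.4509, -0.2773, 0.1603]
ee_rot: [-0.466, 1.959, -1.962]
force: [0.5, -0.2, -3.7]
width: 0.419
```

Call:
arm_command:
  plan:
    - [[-0.015,0,-0.013],[0,0,0]]
    - [[-0.04,0,-0.034],[0,0,0]]
    - [[-0.07,0,-0.06],[0,0,0]]
    - [[-0.1,0,-0.086],[0,0,0]]
    - [[-0.13,0,-0.112],[0,0,0]]

```text
clock: 22.45
position: [0.5161, -0.1172, 0.1581]
ee_rot: [-0.467, 1.961, -1.961]
force: [1.1, -0.7, -3.2]
width: 0.419
```

```bash
python3 go.py .6236 .139 .1575
python3 - <<'E'
from h import *
p=get_image("scene");I=p["color"];o=(200,80)
cv2.imwrite("pics/scene7.png",cv2.resize(I[o[1]:o[1]+160,o[0]:o[0]+180],None,fx=3.7,fy=3.7,interpolation=cv2.INTER_CUBIC)[:,:,::-1])
E
```

```text
clk 22.45 pos [ 0.5161 -0.1172  0.1581] F [ 1.0884 -0.673  -3.1765] w 0.4187461013087851
d_world [ 0.1075  0.2562 -0.0006] d_tool [-0.2114  0.0006 -0.1803] y [-0.0003 -0.0001 -1.    ] z [ 0.4505 -0.8928 -0.0001] yaw z -63.22218302886985
```

View pics/scene7.png

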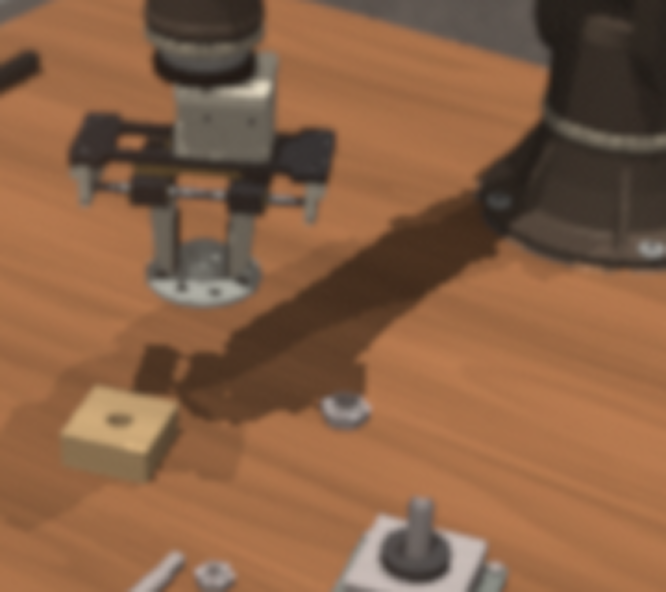

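The rotor is held level by its boss at (205,270). I'll carry it to the stand.

Call:
arm_command:
  plan:
    - [[-0.03,0,-0.026],[0,0,0]]
    - [[-0.06,0,-0.051],[0,0,0]]
    - [[-0.09,0,-0.077],[0,0,0]]
    - [[-0.12,0,-0.102],[0,0,0]]
    - [[-0.15,0,-0.128],[0,0,0]]

```text
clock: 23.0
position: [0.5924, 0.0643, 0.158]
ee_rot: [-0.468, 1.961, -1.962]
force: [0.7, -0.9, -2.8]
width: 0.419
```

Call:
arm_command:
  plan:
    - [[-0.03,0,-0.026],[0,0,0]]
    - [[-0.052,0,-0.045],[0,0,0]]
    - [[-0.0615,0,-0.0525],[0,0,0]]
    - [[-0.0615,0,-0.0525],[0,0,0]]
    - [[-0.0615,0,-0.0525],[0,0,0]]

```text
clock: 23.5
position: [0.6231, 0.136, 0.1574]
ee_rot: [-0.468, 1.961, -1.963]
force: [-0.1, -0.6, -2.4]
width: 0.416
```

Call:
arm_command:
  plan:
    - [[0,0,0],[0,0,0]]
    - [[0,0,0],[0,0,0]]
    - [[0,0,0],[0,0,0]]

```text
clock: 23.8
position: [0.6235, 0.1367, 0.1577]
ee_rot: [-0.466, 1.962, -1.962]
force: [-0.0, -0.2, -3.2]
width: 0.417
```

```bash
python3 go.py .6236 .139 .1575
python3 - <<'E'
from h import *
p=get_image("scene");I=p["color"];o=(260,140)
cv2.imwrite("pics/scene8.png",cv2.resize(I[o[1]:o[1]+110,o[0]:o[0]+130],None,fx=5.4,fy=5.4,interpolation=cv2.INTER_CUBIC)[:,:,::-1])
for z in (.098,.125,.133): print((proj(p,[.622,.1385,z])-o+.5)*5.4-.5)
E
```

```text
clk 23.8 pos [0.6235 0.1367 0.1577] F [-0.049  -0.2483 -3.1662] w 0.41700925089649
d_world [ 0.0001  0.0023 -0.0002] d_tool [-0.0011  0.0002 -0.002 ] y [ 0.     -0.0004 -1.    ] z [ 0.4496 -0.8932  0.0003] yaw z -63.281817757213574
[291.08488947 404.68511562]
[295.4897367  358.11804952]
[296.81540279 344.08670353]
```

View pics/scene8.png

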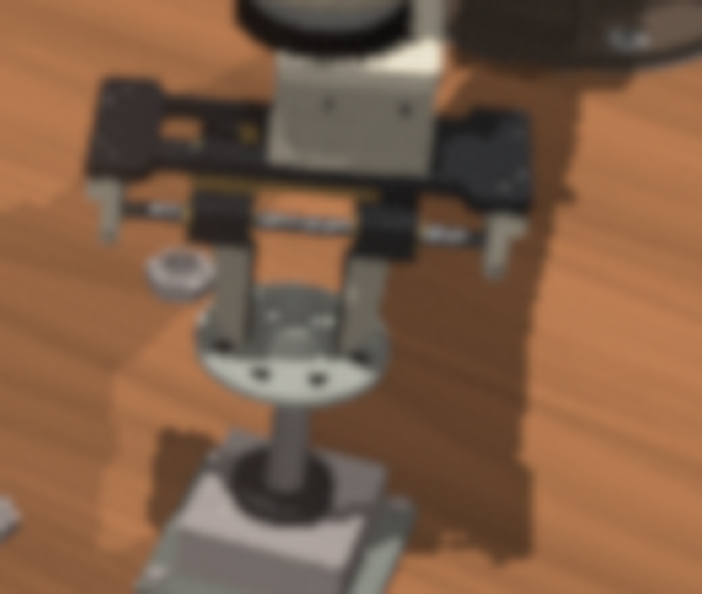

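The disc is centred near column 292. The axis should be at 297, which matches the 2 mm still missing in y. I'll correct that and lower.

Call:
arm_command:
  plan:
    - [[-0.001,0,-0.002],[0,0,0]]
    - [[-0.001,0.01,-0.002],[0,0,0]]
    - [[-0.001,0.02,-0.002],[0,0,0]]
    - [[-0.001,0.03,-0.002],[0,0,0]]
    - [[-0.001,0.03,-0.002],[0,0,0]]

```text
clock: 24.35
position: [0.6223, 0.1396, 0.1251]
ee_rot: [-0.471, 1.962, -1.963]
force: [0.3, -0.4, -2.9]
width: 0.418
```

```bash
python3 go.py .6236 .139 .0866
```

```text
clk 24.35 pos [0.6223 0.1396 0.1251] F [ 0.3369 -0.4182 -2.9463] w 0.4180971145376598
d_world [ 0.0013 -0.0006 -0.0385] d_tool [-0.0011  0.0385  0.0012] y [-0.0036 -0.0012 -1.    ] z [ 0.4509 -0.8926 -0.0006] yaw z -63.1959804573155
```

Call:
arm_command:
  plan:
    - [[0,0.01,0.0],[0,0,0]]
    - [[0,0.02,0.0],[0,0,0]]
    - [[0,0.03,0.0],[0,0,0]]
    - [[0,0.036,0.0],[0,0,0]]
    - [[0,0.036,0.0],[0,0,0]]

```text
clock: 24.85
position: [0.6229, 0.1398, 0.0902]
ee_rot: [-0.469, 1.962, -1.962]
force: [-0.1, 0.3, -2.3]
width: 0.418
```

Call:
arm_command:
  plan:
    - [[0,0.001,0],[0,0,0]]
    - [[0,0.001,0],[0,0,0]]
    - [[0,0.001,0],[0,0,0]]

```text
clock: 25.15
position: [0.6239, 0.1401, 0.091]
ee_rot: [-0.466, 1.961, -1.961]
force: [0.0, -1.1, -2.8]
width: 0.419
```

```bash
python3 go.py .6236 .139 .0866
```

```text
clk 25.15 pos [0.6239 0.1401 0.091 ] F [ 0.0246 -1.0744 -2.7743] w 0.418857649132615
d_world [-0.0003 -0.0011 -0.0044] d_tool [0.0008 0.0044 0.0009] y [ 0.0008  0.0002 -1.    ] z [ 0.4508 -0.8926  0.0002] yaw z -63.2047647188379
```

Call:
arm_command:
  plan:
    - [[0,0.002,0.0],[0,0,0]]
    - [[0,0.004,0.0],[0,0,0]]
    - [[0,0.005,0.0],[0,0,0]]
    - [[0,0.005,0.0],[0,0,0]]

```text
clock: 25.55
position: [0.6239, 0.1402, 0.086]
ee_rot: [-0.466, 1.961, -1.961]
force: [-0.3, -0.2, 2.8]
width: 0.417
```

Call:
arm_command:
  plan:
    - [[0,0,0],[0,0,0]]
    - [[0,0,0],[0,0,0]]
    - [[0,0,0],[0,0,0]]
    - [[0,0,0],[0,0,0]]
    - [[0,0,0],[0,0,0]]
  fingers: -1

```text
clock: 26.05
position: [0.6236, 0.14, 0.0854]
ee_rot: [-0.467, 1.961, -1.961]
force: [0.4, 0.1, -0.2]
width: 0.808
```

Call:
arm_command:
  plan:
    - [[0,-0.02,0],[0,0,0]]
    - [[0,-0.05,0],[0,0,0]]
    - [[0,-0.08,0],[0,0,0]]
    - [[0,-0.1,0],[0,0,0]]
    - [[0,-0.1,0],[0,0,0]]

```text
clock: 26.55
position: [0.6254, 0.1407, 0.1889]
ee_rot: [-0.461, 1.959, -1.959]
force: [0.1, -0.5, -0.2]
width: 1.002
```

```bash
python3 go.py .456 -.0195 .11
```

```text
clk 26.55 pos [0.6254 0.1407 0.1889] F [ 0.0793 -0.509  -0.2377] w 1.0020599480393249
d_world [-0.1694 -0.1602 -0.0789] d_tool [0.2238 0.0777 0.0666] y [ 0.0054  0.0016 -1.    ] z [ 0.4507 -0.8927  0.001 ] yaw z -63.208323645544525
```

Call:
arm_command:
  plan:
    - [[0.04,0,0.012],[0,0,0]]
    - [[0.08,0,0.024],[0,-6,0]]
    - [[0.12,0,0.036],[0,-13,0]]
    - [[0.165,0.02,0.05],[0,-20,0]]
    - [[0.2215,0.04,0.067],[0,-26,0]]

```text
clock: 27.05
position: [0.4638, -0.0118, 0.1489]
ee_rot: [-0.832, 1.666, -1.666]
force: [0.9, -0.9, -0.9]
width: 1.001
```

Call:
arm_command:
  plan:
    - [[0,0.02,0],[0,0,0]]
    - [[0,0.04,0],[0,0,0]]
    - [[0,0.05,0],[0,0,0]]
    - [[0,0.05,0],[0,0,0]]
    - [[0,0.05,0],[0,0,0]]

```text
clock: 27.55
position: [0.4655, -0.0104, 0.0999]
ee_rot: [-0.829, 1.669, -1.669]
force: [0.7, 1.1, -0.6]
width: 0.998
```

```bash
python3 go.py .456 -.0195 .025
python3 - <<'E'
from h import *
p=get_image("scene");I=p["color"];o=(220,100)
cv2.imwrite("pics/scene9.png",cv2.resize(I[o[1]:o[1]+160,o[0]:o[0]+140],None,fx=3.7,fy=3.7,interpolation=cv2.INTER_CUBIC)[:,:,::-1])
p=get_image("top");I=p["color"];o=(190,160)
cv2.imwrite("pics/top9.png",cv2.resize(I[o[1]:o[1]+120,o[0]:o[0]+140],None,fx=5,fy=5,interpolation=cv2.INTER_CUBIC)[:,:,::-1])
E
```

```text
clk 27.55 pos [ 0.4655 -0.0104  0.0999] F [ 0.67    1.0596 -0.6015] w 0.9982153150427315
d_world [-0.0095 -0.0091 -0.0749] d_tool [ 0.013   0.0749 -0.0021] y [-0.0003  0.0001 -1.    ] z [ 0.7969 -0.6042 -0.0003] yaw z -37.168034678072466
```

View pics/scene9.png

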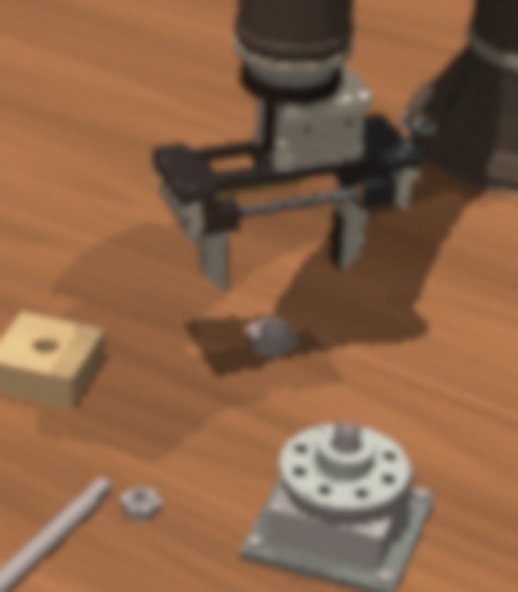

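View pics/top9.png

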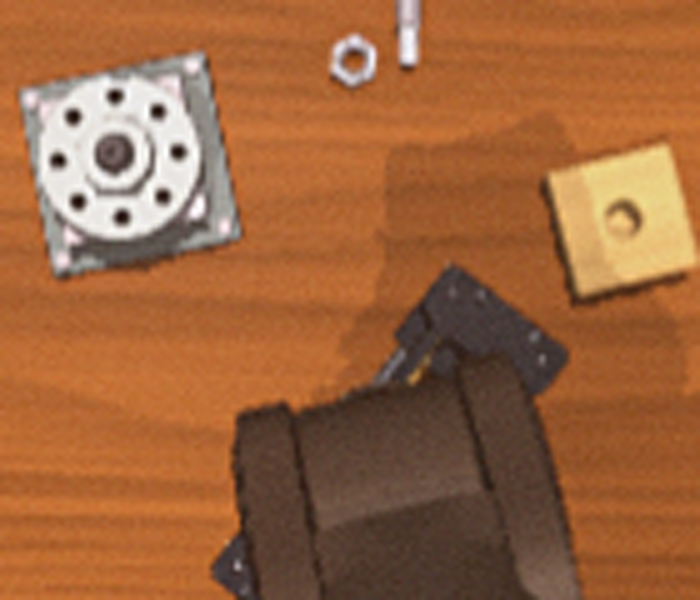

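The rotor lies flat on the stand with the arbor nose showing through the boss. The last carry row was cut short, so the TCP is 13 mm off. I'll correct that and go down.

Call:
arm_command:
  plan:
    - [[0.013,0.0,-0.002],[0,0,0]]
    - [[0.013,0.015,-0.002],[0,0,0]]
    - [[0.013,0.03,-0.002],[0,0,0]]
    - [[0.013,0.045,-0.002],[0,0,0]]
    - [[0.013,0.045,-0.002],[0,0,0]]

```text
clock: 28.15
position: [0.4544, -0.0207, 0.054]
ee_rot: [-0.831, 1.671, -1.669]
force: [-0.5, 0.7, -0.1]
width: 0.997
```

Call:
arm_command:
  plan:
    - [[0,0,0],[0,0,0]]
    - [[0,0,0],[0,0,0]]

```text
clock: 28.35
position: [0.4562, -0.0201, 0.0557]
ee_rot: [-0.827, 1.669, -1.67]
force: [-0.8, -1.0, -0.7]
width: 1.003
```

```bash
python3 go.py .456 -.0195 .025
python3 - <<'E'
from h import *
p=get_image("scene");I=p["color"];o=(240,130)
cv2.imwrite("pics/scene10.png",cv2.resize(I[o[1]:o[1]+100,o[0]:o[0]+100],None,fx=5.5,fy=5.5,interpolation=cv2.INTER_CUBIC)[:,:,::-1])
E
```

```text
clk 28.35 pos [ 0.4562 -0.0201  0.0557] F [-0.8175 -0.9759 -0.6776] w 1.0031404478782386
d_world [-0.0002  0.0006 -0.0307] d_tool [-0.0003  0.0307 -0.0006] y [ 0.0011 -0.0001 -1.    ] z [ 0.7964 -0.6048  0.001 ] yaw z -37.212808145148934
```

View pics/scene10.png

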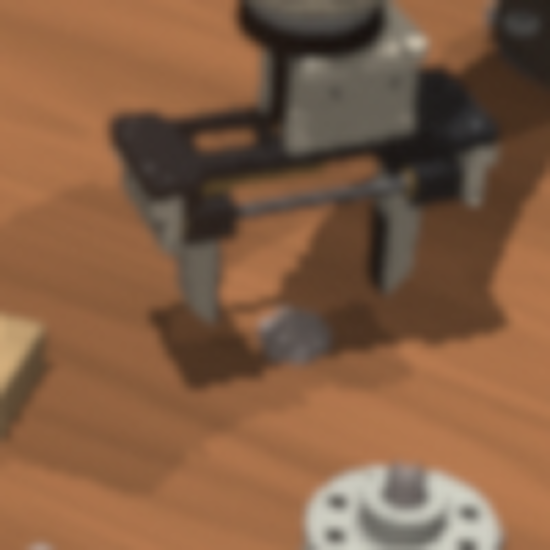

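The jaws straddle the nut at (295,335). I'll go down to grasp height and close.

Call:
arm_command:
  plan:
    - [[0,0.01,0],[0,0,0]]
    - [[0,0.02,0],[0,0,0]]
    - [[0,0.028,0],[0,0,0]]
    - [[0,0.03,0],[0,0,0]]
    - [[0,0.03,0],[0,0,0]]

```text
clock: 28.9
position: [0.4554, -0.0199, 0.0242]
ee_rot: [-0.83, 1.67, -1.669]
force: [-0.7, 0.3, -0.6]
width: 1.002
```

Call:
arm_command:
  plan:
    - [[0,0,0],[0,0,0]]
    - [[0,0,0],[0,0,0]]
    - [[0,0,0],[0,0,0]]

```text
clock: 29.2
position: [0.4561, -0.0199, 0.0251]
ee_rot: [-0.828, 1.669, -1.669]
force: [-0.1, -0.6, 0.1]
width: 1.004
```

Call:
arm_command:
  plan:
    - [[0,0,0],[0,0,0]]
    - [[0,0,0],[0,0,0]]
    - [[0,0,0],[0,0,0]]
    - [[0,0,0],[0,0,0]]
    - [[0,0,0],[0,0,0]]
  fingers: 1
  squeeze: 30

```text
clock: 29.7
position: [0.4559, -0.02, 0.0249]
ee_rot: [-0.829, 1.669, -1.669]
force: [-0.1, -0.9, -0.4]
width: 0.618
```

Call:
arm_command:
  plan:
    - [[0,0,0],[0,0,0]]
    - [[0,0,0],[0,0,0]]
    - [[0,0,0],[0,0,0]]
    - [[0,0,0],[0,0,0]]
    - [[0,0,0],[0,0,0]]

```text
clock: 30.2
position: [0.4558, -0.0199, 0.0248]
ee_rot: [-0.829, 1.669, -1.669]
force: [-0.8, 0.3, 0.0]
width: 0.363
```

```bash
python3 go.py .6237 .1395 .16
```

```text
clk 30.2 pos [ 0.4558 -0.0199  0.0248] F [-0.8109  0.2622  0.0132] w 0.3628187455036012
d_world [0.1679 0.1594 0.1352] d_tool [-0.2285 -0.1352  0.0373] y [-0.0002 -0.     -1.    ] z [ 0.7965 -0.6046 -0.0001] yaw z -37.20211133449731
```

Call:
arm_command:
  plan:
    - [[0,-0.012,0],[0,0,0]]
    - [[0,-0.045,0],[0,0,0]]
    - [[0,-0.08,0],[0,0,0]]
    - [[0,-0.115,0],[0,0,0]]
    - [[0,-0.135,0],[0,0,0]]

```text
clock: 30.7
position: [0.4567, -0.0199, 0.1624]
ee_rot: [-0.826, 1.667, -1.67]
force: [0.3, 0.5, -1.8]
width: 0.361
```

Call:
arm_command:
  plan:
    - [[-0.02,0,0.003],[0,0,0]]
    - [[-0.05,0,0.008],[0,0,0]]
    - [[-0.085,0,0.014],[0,0,0]]
    - [[-0.12,0,0.02],[0,0,0]]
    - [[-0.155,0,0.025],[0,0,0]]

```text
clock: 31.2
position: [0.5704, 0.0891, 0.1597]
ee_rot: [-0.829, 1.669, -1.67]
force: [0.9, -0.0, -0.1]
width: 0.364
```

Call:
arm_command:
  plan:
    - [[-0.035,0,0.006],[0,0,0]]
    - [[-0.06,0,0.01],[0,0,0]]
    - [[-0.0735,0,0.012],[0,0,0]]
    - [[-0.0735,0,0.012],[0,0,0]]
    - [[-0.0735,0,0.012],[0,0,0]]

```text
clock: 31.7
position: [0.623, 0.1392, 0.1593]
ee_rot: [-0.83, 1.67, -1.67]
force: [-0.6, -0.8, -0.6]
width: 0.363
```

Call:
arm_command:
  plan:
    - [[0,0,0],[0,0,0]]
    - [[0,0,0],[0,0,0]]
    - [[0,0,0],[0,0,0]]

```text
clock: 32.0
position: [0.6233, 0.139, 0.1601]
ee_rot: [-0.828, 1.669, -1.67]
force: [-1.0, -0.0, -1.2]
width: 0.364
```

```bash
python3 go.py .6237 .1395 .105
python3 - <<'E'
from h import *
p=get_image("scene");I=p["color"];o=(260,130)
cv2.imwrite("pics/scene11.png",cv2.resize(I[o[1]:o[1]+110,o[0]:o[0]+130],None,fx=5.4,fy=5.4,interpolation=cv2.INTER_CUBIC)[:,:,::-1])
for z in (.098,.135,.151): print((proj(p,[.622,.1385,z])-o+.5)*5.4-.5)
E
```

```text
clk 32.0 pos [0.6233 0.139  0.1601] F [-0.9633 -0.0175 -1.2463] w 0.3636818906729068
d_world [ 0.0004  0.0005 -0.0551] d_tool [-0.0007  0.0551 -0.    ] y [ 0.0002 -0.0003 -1.    ] z [ 0.796  -0.6052  0.0003] yaw z -37.24589590985667
[291.08488947 458.68511562]
[297.14830721 394.56190184]
[299.83319224 366.11637418]
```

View pics/scene11.png

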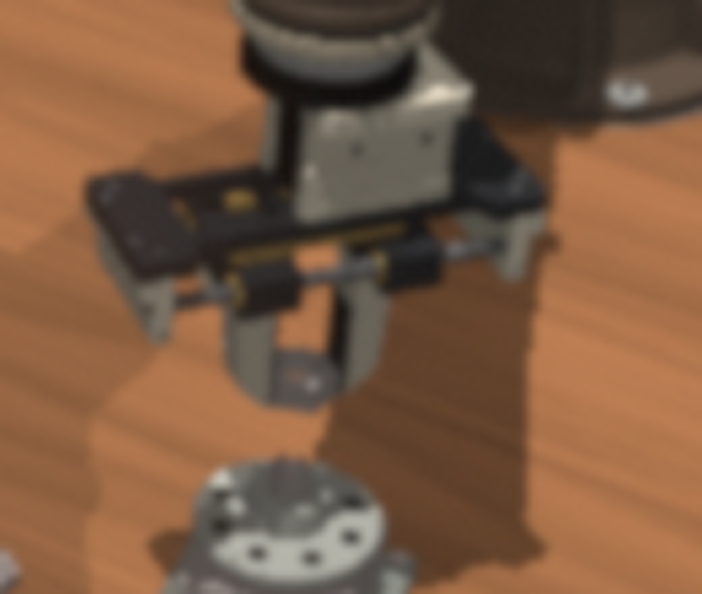

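The nut is level at (303,378), and the predicted axis is at about (298.5,380). The 1–2 mm offset is well inside the capture. Lowering.

Call:
arm_command:
  plan:
    - [[0,0.01,0],[0,0,0]]
    - [[0,0.02,0],[0,0,0]]
    - [[0,0.03,0],[0,0,0]]
    - [[0,0.038,0],[0,0,0]]
    - [[0,0.038,0],[0,0,0]]

```text
clock: 32.55
position: [0.6225, 0.1394, 0.1199]
ee_rot: [-0.832, 1.671, -1.67]
force: [0.4, -0.3, -0.1]
width: 0.364
```

Call:
arm_command:
  plan:
    - [[0,0,0],[0,0,0]]
    - [[0,0,0],[0,0,0]]
    - [[0,0,0],[0,0,0]]

```text
clock: 32.85
position: [0.6238, 0.1398, 0.1223]
ee_rot: [-0.828, 1.669, -1.669]
force: [-0.4, 0.6, -1.0]
width: 0.371
```

```bash
python3 go.py .6237 .1395 .1048
```

```text
clk 32.85 pos [0.6238 0.1398 0.1223] F [-0.3684  0.5652 -0.9929] w 0.3709634648495948
d_world [-0.0001 -0.0003 -0.0175] d_tool [0.0004 0.0175 0.0001] y [ 0.0008  0.0002 -1.    ] z [ 0.7965 -0.6046  0.0005] yaw z -37.19857809846627
```

Call:
arm_command:
  plan:
    - [[0,0.005,0],[0,0,0]]
    - [[0,0.01,0],[0,0,0]]
    - [[0,0.014,0],[0,0,0]]
    - [[0,0.014,0],[0,0,0]]
    - [[0,0.014,0],[0,0,0]]

```text
clock: 33.35
position: [0.6235, 0.1397, 0.1076]
ee_rot: [-0.829, 1.669, -1.669]
force: [0.1, -0.2, -1.0]
width: 0.366
```

Call:
arm_command:
  plan:
    - [[0,0.002,0],[0,0,0]]
    - [[0,0.0035,0],[0,0,0]]
    - [[0,0.0035,0],[0,0,0]]
    - [[0,0.0035,0],[0,0,0]]

```text
clock: 33.75
position: [0.6236, 0.1397, 0.1044]
ee_rot: [-0.829, 1.669, -1.669]
force: [-0.1, -0.2, -0.8]
width: 0.368
```

Call:
arm_command:
  plan:
    - [[0,0.0005,0],[0,0,0]]
    - [[0,0.001,0],[0,0,0]]
    - [[0,0.001,0],[0,0,0]]

```text
clock: 34.05
position: [0.6238, 0.1397, 0.1037]
ee_rot: [-0.828, 1.669, -1.669]
force: [-0.4, -0.0, 2.9]
width: 0.363
```

Contact: the vertical force went from −1 to +2.9 N. Releasing.

Call:
arm_command:
  plan:
    - [[0,0,0],[0,0,0]]
    - [[0,0,0],[0,0,0]]
    - [[0,0,0],[0,0,0]]
    - [[0,0,0],[0,0,0]]
    - [[0,0,0],[0,0,0]]
  fingers: -1

```text
clock: 34.55
position: [0.6235, 0.1397, 0.1033]
ee_rot: [-0.829, 1.669, -1.669]
force: [-0.5, 1.2, -0.2]
width: 0.749
```

Call:
arm_command:
  plan:
    - [[0,-0.02,0],[0,0,0]]
    - [[0,-0.05,0],[0,0,0]]
    - [[0,-0.08,0],[0,0,0]]
    - [[0,-0.11,0],[0,0,0]]
    - [[0,-0.12,0],[0,0,0]]

```text
clock: 35.05
position: [0.6249, 0.1402, 0.2268]
ee_rot: [-0.823, 1.667, -1.669]
force: [0.2, -0.2, 0.1]
width: 1.002
```

Call:
arm_command:
  plan:
    - [[0.04,0,0],[0,0,0]]
    - [[0.08,0,0],[0,0,0]]
    - [[0.12,0,0],[0,0,0]]
    - [[0.16,0,0],[0,0,0]]
    - [[0.2,0,0],[0,0,0]]

```text
clock: 35.55
position: [0.5011, -0.0208, 0.2227]
ee_rot: [-0.829, 1.67, -1.669]
force: [-0.2, 0.1, -0.3]
width: 0.997
```

Call:
arm_command:
  plan:
    - [[0,0,0],[0,0,0]]
    - [[0,0,0],[0,0,0]]
    - [[0,0,0],[0,0,0]]

```text
clock: 35.85
position: [0.5031, -0.0186, 0.2232]
ee_rot: [-0.829, 1.669, -1.668]
force: [-0.5, -0.0, 0.1]
width: 0.997
```

Run:
```python
from h import *
p=get_image("scene");I=p["color"];o=(280,180)
a=cv2.resize(I[o[1]:o[1]+80,o[0]:o[0]+70],None,fx=7,fy=7,interpolation=cv2.INTER_CUBIC)
cv2.imwrite("pics/scene12.png",a[:,:,::-1])
for z in (.04,.054,.062,.08,.092,.096,.098): print(z,(proj(p,[.622,.1385,z])-o+.5)*7-.5)
p=get_image("top");I=p["color"];o=(180,160)
cv2.imwrite("pics/top12.png",cv2.resize(I[o[1]:o[1]+100,o[0]:o[0]+140],None,fx=5.5,fy=5.5,interpolation=cv2.INTER_CUBIC)[:,:,::-1])
```

```text
0.04 [225.66607433 369.28944064]
0.054 [228.46296219 339.84635165]
0.062 [230.07663177 322.84718083]
0.08 [233.7491212  284.12681065]
0.092 [236.23003699 257.94393575]
0.096 [237.06288121 249.14968241]
0.098 [237.48041227 244.73996469]
```

View pics/scene12.png

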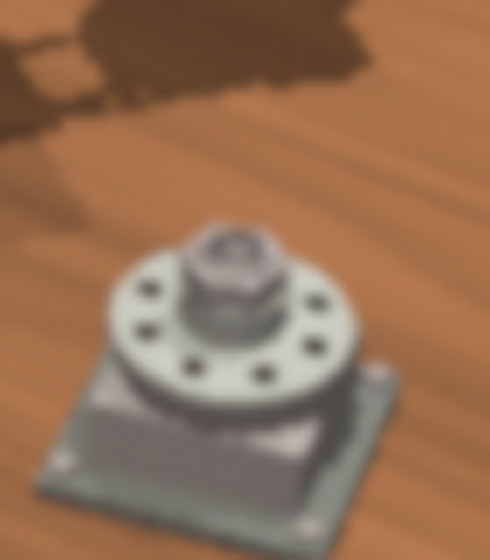

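View pics/top12.png

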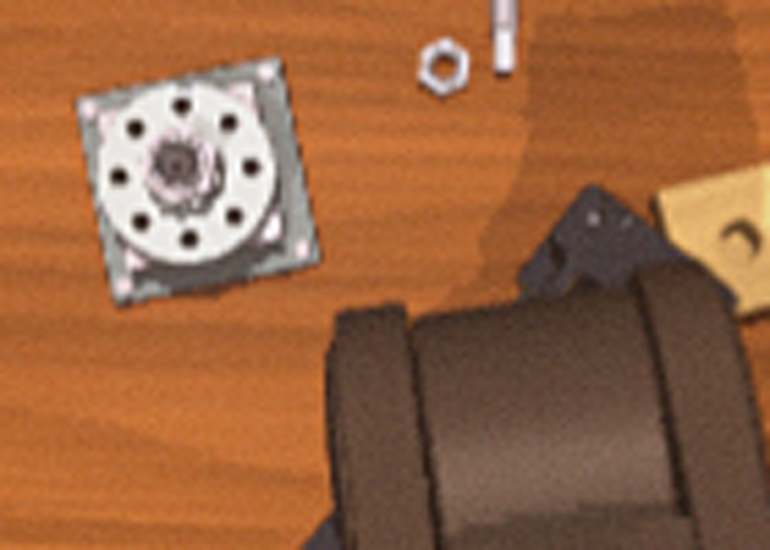

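The nut sits level on the boss, with its top near (236,245), against a predicted arbor tip at (237,245). The rotor is flat and the gripper is clear. Handing in.

```bash
python3 -c "
from cell import sign_off,observe
print(observe()['clock'],observe()['force']);print(sign_off())"
```

```text
35.95 [ 0.55050125  0.00222978 -0.76314481]
the job is handed in; nothing more can be done
None
```

I moved the arbor from the plywood block into the check-stand bore, then stacked the spacer, the rotor (boss up) and the large nut on it in that order. The job was handed in at about 36 s.

- **Arbor:** it bottomed in the bore at the height expected for full seating. I pressed it to about 25 N to be sure, and the tip sat within about 1 mm of its predicted place in the image.
- **Stack:** the spacer, rotor and nut each touched down within about 1 mm of their expected heights, with light contact.
- **Last pictures:** the rotor and nut look level and concentric on the stand, and the gripper is clear of everything. The small nut and the visible end of the bar look undisturbed. I didn't check the punch or the mirror in the last views, but the arm never went near them.
- **Discrepancies:** the network's stand-bore point was about 5 mm off, so I used my own pixel measurements. The cameras and the robot's own position readings differed by about 1 mm. One move came up about 13 mm short of the nut, and I corrected it before the grasp.

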